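# Charge the milling jar from spouted boats

### The job

Charge the porcelain milling jar with the grinding balls that still lie in the charging boats: carry each loaded boat level, lower its lip just inside the jar's narrow mouth while it is still level, only then tilt it until its ball has run in, and level it before the lip comes out. Stand all three boats, those found empty too, upright in the flat rinse tray, and once every ball is in, set the lid flush on the jar. The jar is brittle: touch it only gently and keep it upright; keep the fingers off the balls, carry empty boats level too, and leave the other things on the worktop alone.

Things in the scene. Friction and masses are not known exactly. Their poses are not given: they have to be found in the camera images.
- boat_1_grip (a point): Charging boat 1: aluminium trough with a lipped spout in front and a black upright grip block behind; 145 mm long, 46 wide, 85 high, about 0.18 kg empty, centre of mass near the grip block. This point: centre of the grip block (38 mm along x, 16 across y), 62 mm above the underside. x points from spout back to grip, z up.
- boat_1_lip (a point): Lip of boat 1: middle of the spout's front edge, on the spout's floor, 124 mm ahead (-x) of the grip point and 49 mm below it, 13 mm above the boat's underside; the metal under it reaches 3.5 mm lower. The spout is 29 mm wide outside and rises at 38 degrees behind the lip, partly under a hood. Axes as the boat's.
- boat_1: Boat 1: origin on the underside, 49 mm ahead of the grip point. A loaded boat has one ball at the back of its trough, 33 mm ahead of the grip point. The trough's floor rises 12 degrees forwards to a crest 87 mm ahead of the grip, where the spout begins. The ball stays while the boat is level and moved without jerks, starts to roll at about 13 degrees spout-down and surely runs out at 30. It stands on two feet 46 mm wide.
- boat_2_grip (a point): Charging boat 2 (a duplicate of boat 1): aluminium trough with a lipped spout in front and a black upright grip block behind; 145 mm long, 46 wide, 85 high, about 0.18 kg empty, centre of mass near the grip block. This point: centre of the grip block (38 mm along x, 16 across y), 62 mm above the underside. x points from spout back to grip, z up.
- boat_2_lip (a point): Lip of boat 2: middle of the spout's front edge, on the spout's floor, 124 mm ahead (-x) of the grip point and 49 mm below it, 13 mm above the boat's underside; the metal under it reaches 3.5 mm lower. The spout is 29 mm wide outside and rises at 38 degrees behind the lip, partly under a hood. Axes as the boat's.
- boat_2: Boat 2: origin on the underside, 49 mm ahead of the grip point. A loaded boat has one ball at the back of its trough, 33 mm ahead of the grip point. The trough's floor rises 12 degrees forwards to a crest 87 mm ahead of the grip, where the spout begins. The ball stays while the boat is level and moved without jerks, starts to roll at about 13 degrees spout-down and surely runs out at 30. It stands on two feet 46 mm wide.
- boat_3_grip (a point): Charging boat 3 (a duplicate of boat 1): aluminium trough with a lipped spout in front and a black upright grip block behind; 145 mm long, 46 wide, 85 high, about 0.18 kg empty, centre of mass near the grip block. This point: centre of the grip block (38 mm along x, 16 across y), 62 mm above the underside. x points from spout back to grip, z up.
- boat_3_lip (a point): Lip of boat 3: middle of the spout's front edge, on the spout's floor, 124 mm ahead (-x) of the grip point and 49 mm below it, 13 mm above the boat's underside; the metal under it reaches 3.5 mm lower. The spout is 29 mm wide outside and rises at 38 degrees behind the lip, partly under a hood. Axes as the boat's.
- boat_3: Boat 3: origin on the underside, 49 mm ahead of the grip point. A loaded boat has one ball at the back of its trough, 33 mm ahead of the grip point. The trough's floor rises 12 degrees forwards to a crest 87 mm ahead of the grip, where the spout begins. The ball stays while the boat is level and moved without jerks, starts to roll at about 13 degrees spout-down and surely runs out at 30. It stands on two feet 46 mm wide.
- ball_1_center (a point): Centre of a steel grinding ball, 20 mm diameter, that starts in boat 1. None if there is no such ball: that boat is already empty.
- ball_2_center (a point): Centre of a steel grinding ball, 20 mm diameter, that starts in boat 2. None if there is no such ball: that boat is already empty.
- ball_3_center (a point): Centre of a steel grinding ball, 20 mm diameter, that starts in boat 3. None if there is no such ball: that boat is already empty.
- jar: White porcelain milling jar standing loose on the worktop, 110 mm high, body 90 mm across, neck 62 to 66 mm across, 0.9 kg; origin in the middle of its underside, z up. It is open and empty at the start.
- jar_mouth (a point): Centre of the jar's mouth, in the plane of the rim (110 mm above the jar's underside). The round opening is 52 mm wide inside, the rim 7 mm thick.
- lid_knob (a point): Centre of the knob of the jar's white porcelain lid, the height to grip: knob 26 mm across, from 18 to 54 mm above the lid's underside, this point 42 mm above it. Seated, this point is 32 mm above the rim plane. z up.
- lid: The lid: origin under its plug, 42 mm below the knob point; about 0.15 kg. A disc 68 mm across and 8 mm thick under the knob, and under the disc a plug 44 mm across and 10 mm deep that drops into the jar's mouth. It starts standing on its plug on the worktop.
- tray: Flat white rinse tray, fixed: 200 mm (x) by 235 mm (y) outside, rim 14 mm high and 4 mm thick, inner floor 4 mm above the worktop; origin in the middle of its underside. Three boats fit side by side, each along the tray's x axis, 70 mm apart in y.
- small_beaker: Small clear beaker, 56 mm across, 62 mm high; a bystander. Origin at its underside.
- timer: Small white bench timer, 58x66x19 mm; a bystander. Origin at its underside.
- tape_blue: Small blue roll of tape, 46 mm across, 25 mm high; a bystander. Origin at its underside.
Not all that is in view belongs to the job. What is shaped like the lid but purple or yellow is not meant.

How it is judged:
On the way:
1. all balls are inside the jar (horizontal distance between each of ball_1_center, ball_2_center, ball_3_center and jar_mouth below 0.045 m and z of each of ball_1_center, ball_2_center, ball_3_center in the frame of jar below 0.085 m and horizontal distance between lid_knob and jar_mouth above 0.05 m), for 0.2 s.
At the end, for the whole second after the job is handed in: All balls in the jar; every boat upright (6 deg) on the tray floor, its origin within 70 mm (tray x) and 110 mm (tray y) of the tray's centre; lid put on last, flush: centred within 9 mm, height within 5 mm, tilt under 4.5 deg; jar upright; all at rest (horizontal distance between each of ball_1_center, ball_2_center, ball_3_center and jar_mouth below 0.045 m and z of each of ball_1_center, ball_2_center, ball_3_center in the frame of jar below 0.085 m and x of boat_1 in the frame of tray between -0.07 and 0.07 m and y of boat_1 in the frame of tray between -0.11 and 0.11 m and height (world z) of each of boat_1, boat_2, boat_3 below 0.012 m and angle between each of boat_1_grip, boat_2_grip, boat_3_grip's own z axis and vertical below 0.1 rad and linear speed of each of boat_1, boat_2, boat_3, lid, jar below 0.02 m/s and x of boat_2 in the frame of tray between -0.07 and 0.07 m and y of boat_2 in the frame of tray between -0.11 and 0.11 m and x of boat_3 in the frame of tray between -0.07 and 0.07 m and y of boat_3 in the frame of tray between -0.11 and 0.11 m and horizontal distance between lid_knob and jar_mouth below 0.009 m and z of lid_knob in the frame of jar_mouth between 0.027 and 0.036 m and angle between lid_knob's own z axis and vertical below 0.08 rad and angle between jar_mouth's own z axis and vertical below 0.05 rad); the robot touches nothing.
It fails at once if a boat is tilted more than 15 degrees while its lip is not inside the jar's mouth (within 26 mm of its centre, below the rim) ((angle between boat_1_grip's own z axis and vertical above 0.26 rad and (horizontal distance between boat_1_lip and jar_mouth above 0.026 m or z of boat_1_lip in the frame of jar_mouth above 0 m)) or (angle between boat_2_grip's own z axis and vertical above 0.26 rad and (horizontal distance between boat_2_lip and jar_mouth above 0.026 m or z of boat_2_lip in the frame of jar_mouth above 0 m)) or (angle between boat_3_grip's own z axis and vertical above 0.26 rad and (horizontal distance between boat_3_lip and jar_mouth above 0.026 m or z of boat_3_lip in the frame of jar_mouth above 0 m))).
It fails at once if a boat, the held lid, the fingers or the arm press on the jar with more than 20 N (contact force between any of boat_1, boat_2, boat_3, the fingers, the arm and jar above 20 N or (contact force between lid and jar above 20 N and contact force between the fingers and lid above 1 N)).
It fails at once if the fingers touch a ball (contact force between the fingers and ball_1 above 0.5 N or contact force between the fingers and ball_2 above 0.5 N or contact force between the fingers and ball_3 above 0.5 N).
It fails at once if a bystander (small beaker, timer, blue tape) is moved more than 4 cm (distance of any of small_beaker, timer, tape_blue from where it was at the start of the episode above 0.04 m).
Of ball_1, ball_2, ball_3 only 2 to 3 are there at a start; the rules pass over those that are not, and their reading is None.
At some moment in a run one of jar may be knocked a few centimetres aside while the robot is not near it.
It also fails if it takes over 192 s, if anything falls off the work surface, if the arm or the gripper's body presses on something with over 40 N, if the wrist force passes 120 N, or if a joint passes its speed limit or range.

### The arm

A 6-joint arm with a two-finger parallel gripper is mounted at the origin on a cart in front of the work surface, level with it; the furniture and walls round the work are solid. World frame = base frame: x ahead of the robot, y to its left, z up, the work surface at z = 0. Lengths are in m, angles in rad, forces in N, time in s.
With the tool pointing down it reaches from about 0.425 to 0.95 m from the base axis. Payload 3.5 kg.
Tool frame: the origin (TCP) lies midway between the tips of the shut fingers; the grasp point (between the pads) lies 19 mm behind it; z points along the fingers, x is the direction in which the jaws open and shut, and the axes are right-handed (so a half turn about z gives the same grasp; the last joint's range is limited). The gripper opens to 85 mm and grips with 20 to 120 N. Pads are 22 mm wide; open, the fingers measure 114 mm over their backs; the gripper's body (76 mm by 85 mm) begins 54 mm behind the grasp point. The pads swing forward as they close: fully open they stand 13 mm farther back than shut.
Start: joints at [-1.44, 0.286, 1.577, -0, 1.279, -0.15], TCP at [0.187, -0.649, 0.231] pointing down, gripper open.
Joint ranges: [-2.77, 2.77], [-0.9, 2.22], [0.21, 2.48], [-1.53, 4.67], [0.24, 2.81], [-2.84, 2.84]. Speed limits (rad/s): [2.79, 2.79, 3.14, 3.14, 3.14, 3.14].

### API

Orientations are given as a unit quaternion [w, x, y, z].
In Python, from rig import robot gives the robot as it stands.
- The arm moves only by the tool drive_tool, never from a script. Its argument "plan" is text: rows parted by semicolons, each of 5 numbers parted by spaces: the shift along the world's x, y, z scaled (see below), then the turn about the world's z scaled (see below), then the closure, from 0 (fully open) to 1 (shut). In form: tx ty tz roll jaw; .... A call has 1 to 20 rows; each row shifts and turns the commanded pose from where the row before left it; what a row does not reach is not made up. The controller multiplies each number of a shift by 0.04 m and each number of a turn by 5 degrees. A row lasts 1/8 s, in which the tool goes at most 62.5 mm and 10.7 degrees, less where a joint would pass 70% of its speed; a pose out of reach is approached as far as the arm can. A call with a number of a shift or a turn outside -1 to 1 is refused whole. A call with a gripper value outside its range is refused whole. The fingers move at their own pace and stop on an object; the grip force is fixed at half the most. Time passes only in rows, so rows that do not move let the fingers close. It gives the time, the measured TCP pose, the force and the opening at its end, in the units of the state.
- robot.sense(): the state, without advancing time (a new reading comes with each control period).
- robot.camera(name): name is "side" or "top" or "wrist"; returns the picture (400x640x3 uint8, blue, green, red); there is no depth.
- robot.calibration(name): a dict with "camera_matrix" (3x3 intrinsics, pixels), "R" (3x3) and "t" (3): a world point X has camera coordinates R X + t. Camera axes: x right, y down, z forward; pixel columns grow to the right and rows downward; lengths in m; the calibration is good to about 2 mm. A picture is of the moment at which its call begins: read the wrist's pose just before it. calibration takes no time and is no camera call; for the wrist camera it gives the pose at the moment of the call.
- robot.hand_in(): hands the job in, once; it reports no verdict.
The state is a dict: "time_s": time; "joint_positions": joint angles; "qd": joint speeds; "effort": joint torques, N m; "tool_pos": TCP position; "tcp_rot": TCP orientation; "contact_force": force on the tool from outside, world axes, zero at the start; "torque": the same for the moment, N m; "opening": finger opening in m.
Only numpy, scipy, OpenCV 4.12 (cv2) and the standard library are available. Lean on these libraries where they do the work, as an engineer would, in place of code of your own. Each camera call takes 0.05 s, during which the arm holds its last target.

## Working session

There is one attempt and no reset: what is moved stays moved. The work goes in short steps, Python scripts to look and compute and a tool call to move; the robot and the scene stay as the last step left them, time stands still between calls to the robot, and variables do not carry over. Pictures are saved under pics/ and viewed, and the job is handed in when it is done.

Besides the shell and the picture viewer there is one more tool, called after "Emit:" in YAML: its name, and indented under it one key for each argument. drive_tool: Moves the arm, as the interface text tells. Shifts and turns lie within -1 to 1; 1 stands for 0.04 m of shift or 5 degrees of turn. Its arguments: {"type":"object","properties":{"plan":{"type":"string"}},"required":["plan"]}

```bash
ls -la; mkdir -p pics
cat > h.py <<'E'
from rig import robot
import numpy as np, cv2
def cal(n):
    c=robot.calibration(n); return np.array(c["camera_matrix"]),np.array(c["R"]),np.array(c["t"])
def ray(c,u,v):
    K,R,t=c; d=R.T@np.linalg.solve(K,[u,v,1.]); o=-R.T@t; return o,d
def onz(c,u,v,z):
    o,d=ray(c,u,v); return o+d*(z-o[2])/d[2]
def proj(c,X):
    K,R,t=c; p=K@(R@np.array(X,float)+t); return p[:2]/p[2]
def tri(c1,p1,c2,p2):
    P1=c1[0]@np.c_[c1[1],c1[2]];P2=c2[0]@np.c_[c2[1],c2[2]]
    X=cv2.triangulatePoints(P1,P2,np.array(p1,float).reshape(2,1),np.array(p2,float).reshape(2,1)).ravel()
    return X[:3]/X[3]
E
python3 - <<'E'
from h import *
print(robot.sense())
for n in ["side","top","wrist"]:
    im=robot.camera(n); cv2.imwrite(f"pics/a_{n}.png",im)
    K,R,t=cal(n); print(n,K.round(0).tolist(),(-R.T@t).round(3),R[2].round(2))
E
```

```text
total 12
drwxr-xr-x  3 agent agent 4096 Dec  6 04:43 .
drwxr-xr-x 23 root  root  4096 Dec  6 04:42 ..
drwxr-xr-x  2 agent agent 4096 Dec  6 04:43 pics
{'time_s': 0.0, 'joint_positions': array([-1.44002224e+00,  2.87163034e-01,  1.57821178e+00,  2.90367048e-05,
        1.27861668e+00, -1.49981123e-01]), 'qd': array([ 0.00216296,  0.00137547, -0.00072657, -0.00029979,  0.00102548,
       -0.00039888]), 'effort': array([-9.28749469e-04, -4.05982268e+01, -2.92627770e+01, -1.22378719e-04,
        5.90716110e-03, -8.89693865e-06]), 'tool_pos': array([ 0.18698832, -0.64788091,  0.22993012]), 'tcp_rot': array([-0.00086595,  0.79908431, -0.60121779, -0.00083001]), 'contact_force': array([-0.01932595,  1.20730167,  0.46042708]), 'torque': array([ 0.01992892, -0.00015181,  0.00572626]), 'opening': 0.08534896099505153}
side [[405.0, 0.0, 323.0], [0.0, 405.0, 208.0], [0.0, 0.0, 1.0]] [0.436 0.938 0.774] [ 0.1  -0.8  -0.59]
top [[367.0, 0.0, 319.0], [0.0, 367.0, 200.0], [0.0, 0.0, 1.0]] [0.51  0.048 1.031] [ 0.04  0.01 -1.  ]
wrist [[314.0, 0.0, 320.0], [0.0, 314.0, 205.0], [0.0, 0.0, 1.0]] [ 0.258 -0.629  0.374] [-0.28 -0.08 -0.96]
```

View pics/a_top.png

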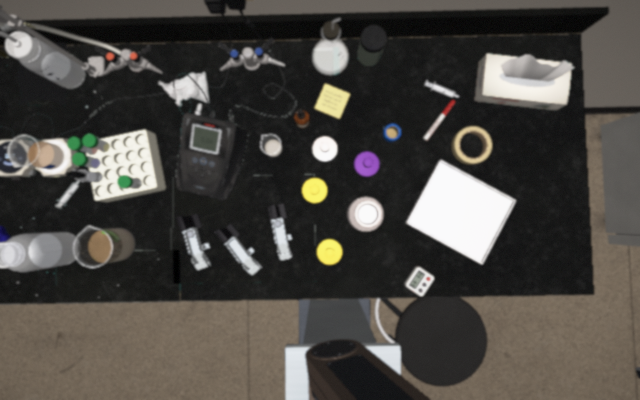

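View pics/a_side.png

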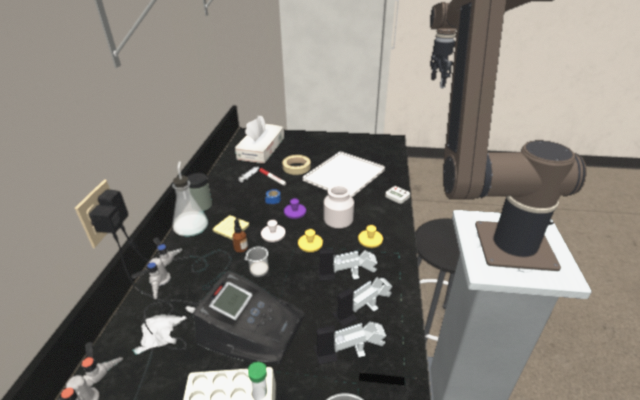

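View pics/a_wrist.png

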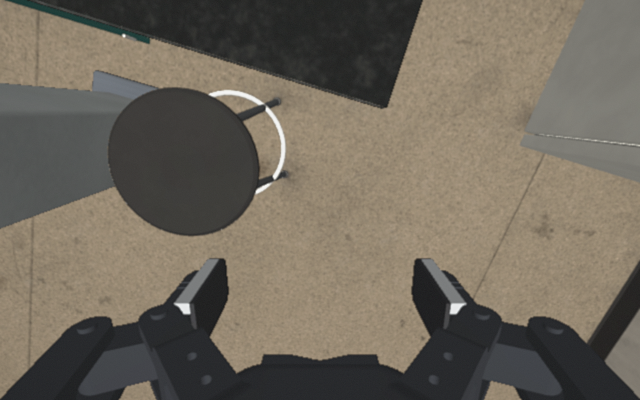

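Run:
```python
from h import *
t=cv2.imread("pics/a_top.png"); s=cv2.imread("pics/a_side.png")
cv2.imwrite("pics/b_top.png",cv2.resize(t[190:290,160:310],None,fx=5,fy=5,interpolation=cv2.INTER_CUBIC))
cv2.imwrite("pics/b_side.png",cv2.resize(s[230:370,300:430],None,fx=4,fy=4,interpolation=cv2.INTER_CUBIC))
ct=cal("top")
for n,u,v,z in [("b1",195,243,.05),("b2",240,250,.05),("b3",280,232,.05),("jar",367,213,.11),("tray",461,211,.01),("lid",324,149,.03),("timer",419,280,.02),("tape",392,131,.02),("beaker",271,145,.06),("tray corner r",516,201,.014),("l",407,223,.014),("t",441,160,.014),("b",484,264,.014),("edge front",300,300,0),("edge right",590,290,0)]:
    print(n,onz(ct,u,v,z).round(3))
```

```text
b1 [0.446 0.39  0.05 ]
b2 [0.425 0.269 0.05 ]
b3 [0.471 0.162 0.05 ]
jar [ 0.517 -0.063  0.11 ]
tray [ 0.518 -0.336  0.01 ]
lid [0.695 0.04  0.03 ]
timer [ 0.332 -0.211  0.02 ]
tape [ 0.743 -0.149  0.02 ]
beaker [0.703 0.182 0.06 ]
tray corner r [ 0.543 -0.486  0.014]
l [ 0.488 -0.185  0.014]
t [ 0.661 -0.284  0.014]
b [ 0.372 -0.392  0.014]
edge front [0.279 0.115 0.   ]
edge right [ 0.294 -0.687  0.   ]
```

View pics/b_top.png

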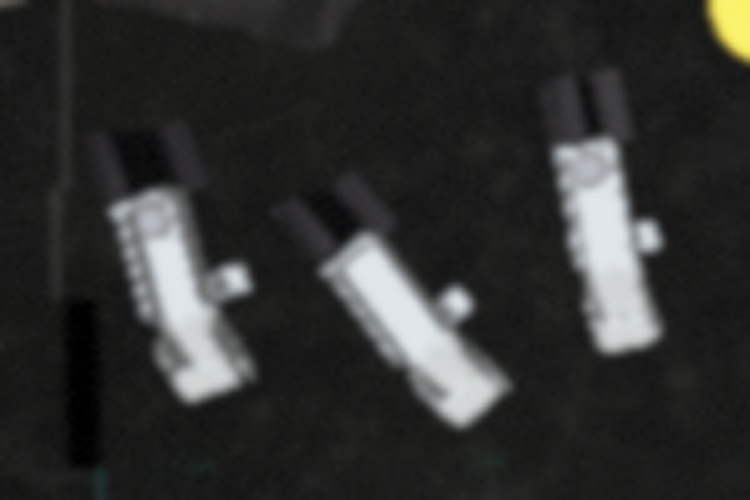

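View pics/b_side.png

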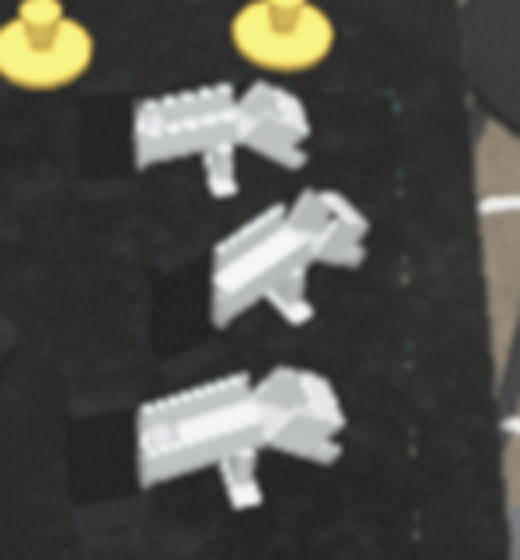

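Emit:
drive_tool:
  plan: "-0.25 0.95 0 0 0;-0.25 0.95 0 0 0;-0.25 0.95 0 0 0;-0.25 0.95 0 0 0;-0.25 0.95 0 0 0;-0.25 0.95 0 0 0;-0.25 0.95 0 0 0"

```text
time_s: 1.02
tool_pos: [0.1168, -0.3811, 0.231]
tcp_rot: [-0.0, 0.799, -0.601, -0.0]
contact_force: [-0.9, -0.1, 1.2]
opening: 0.0857
```

Emit:
drive_tool:
  plan: "-0.25 0.95 0 0 0;-0.25 0.95 0 0 0;0 0 0 0 0"

```text
time_s: 1.4
tool_pos: [0.0969, -0.3051, 0.231]
tcp_rot: [0.001, 0.799, -0.601, 0.001]
contact_force: [0.3, -0.6, -0.4]
opening: 0.0855
```

Run:
```python
from h import *
s=robot.sense();print(s["joint_positions"].round(3),s["tool_pos"],s["tcp_rot"])
```

```text
[-1.584 -0.618  2.366 -0.     1.392 -0.293] [ 0.09691009 -0.30513926  0.23104367] [ 8.31210524e-04  7.98908598e-01 -6.01451585e-01  5.93134677e-04]
```

Emit:
drive_tool:
  plan: "-0.25 0.95 0 0 0;-0.25 0.95 0 0 0;0 0 0 0 0"

```text
time_s: 1.78
tool_pos: [0.0782, -0.2349, 0.2373]
tcp_rot: [-0.001, 0.799, -0.602, -0.001]
contact_force: [0.4, 0.5, -0.4]
opening: 0.0857
```

Run:
```python
from h import *
s=robot.sense();print(s["joint_positions"].round(3),s["tool_pos"],s["tcp_rot"])
```

```text
[-1.668e+00 -8.940e-01  2.483e+00 -1.000e-03  1.554e+00 -3.770e-01] [ 0.07815979 -0.23490361  0.23728747] [-7.34627888e-04  7.98733264e-01 -6.01683949e-01 -1.02866869e-03]
```

Emit:
drive_tool:
  plan: "1 0 0.2 0 0;1 0 0.2 0 0;1 0 0.2 0 0;1 0 0.2 0 0;1 0 0.2 0.5 0;1 0.5 0 0.5 0;1 1 0 0.5 0;1 1 0 0.5 0;1 1 0 0.5 0;0 1 0 0.5 0;0 1 0 0.5 0;0 1 0 0.5 0;0 1 0 0 0;0 1 0 0 0;0 1 0 0 0;0 1 0 0 0;0 1 0 0 0;0 0 0 0 0;0 0 0 0 0"

```text
time_s: 4.15
tool_pos: [0.4388, 0.2258, 0.2767]
tcp_rot: [-0.0, 0.892, -0.453, -0.001]
contact_force: [-0.6, 0.6, 0.5]
opening: 0.0855
```

Run:
```python
from h import *
im=robot.camera("wrist"); cv2.imwrite("pics/c_wrist.png",im)
s=robot.sense();print(s["joint_positions"].round(3),s["tool_pos"],s["tcp_rot"])
```

```text
[ 0.267 -0.157  1.96   0.002  1.34   1.208] [0.43877439 0.22534731 0.27679217] [-3.73509061e-04  8.91287744e-01 -4.53436477e-01 -1.17449126e-03]
```

View pics/c_wrist.png

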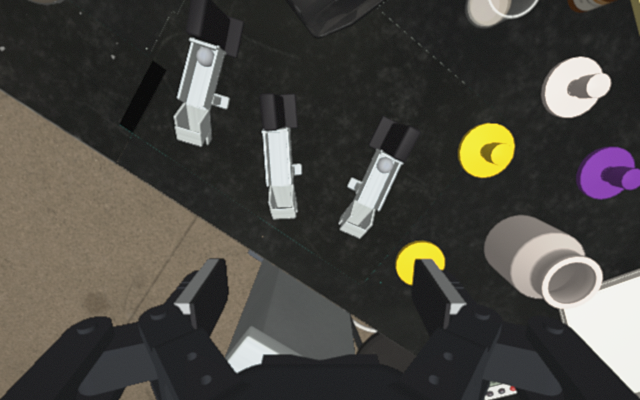

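Run:
```python
from h import *
t=cv2.imread("pics/c_wrist.png")
t2=cv2.convertScaleAbs(t,alpha=1.6,beta=25)
cv2.imwrite("pics/c2.png",cv2.resize(t2[80:240,230:430],None,fx=4,fy=3.75,interpolation=cv2.INTER_CUBIC))
```

```text
(no output)
```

View pics/c2.png

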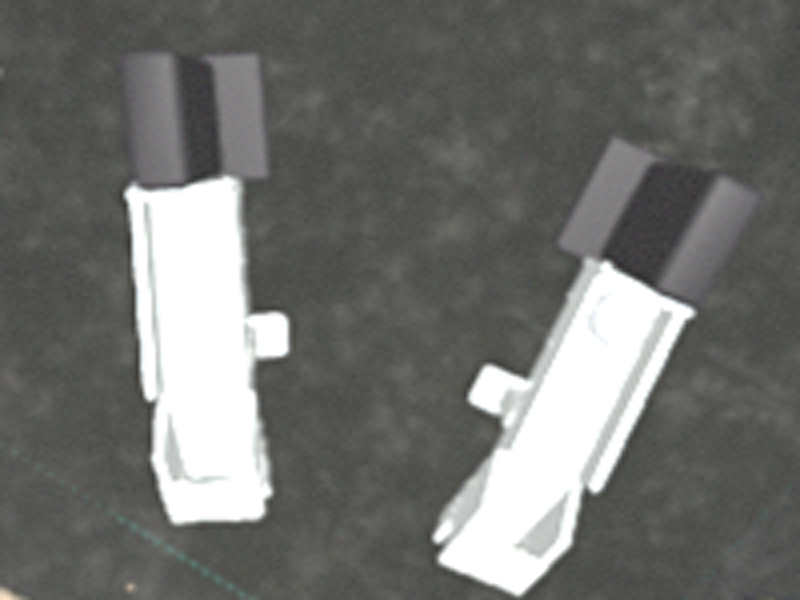

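```bash
cat > p.py <<'E'
from h import *
E
python3 - <<'E'
from h import *
c=cal("wrist")
def P(x,y): return 230+x/4,80+y/3.75
for n,top,lip in [("b2",(153,120),(218,521)),("b3",(707,240),(480,572))]:
    a=onz(c,*P(*top),.085); 
    for z in (.010,.013):
        l=onz(c,*P(*lip),z); d=a-l; print(n,a.round(4),l.round(4),np.hypot(d[0],d[1]).round(4),np.degrees(np.arctan2(d[1],d[0])).round(1))
    for q in [(122,55),(172,55),(185,187),(135,185)] if n=="b2" else []: print(onz(c,*P(*q),.085).round(4))
j=onz(c,571.5,281,.11);print("jar",j)
print(-c[1].T@c[2])
E
```

```text
b2 [0.4659 0.3086 0.085 ] [0.353  0.2215 0.01  ] 0.1426 37.7
b2 [0.4659 0.3086 0.085 ] [0.3541 0.2218 0.013 ] 0.1415 37.8
[0.4753 0.3241 0.085 ]
[0.4827 0.3139 0.085 ]
[0.4559 0.292  0.085 ]
[0.4487 0.3028 0.085 ]
b3 [0.5248 0.1727 0.085 ] [0.3904 0.1358 0.01  ] 0.1394 15.4
b3 [0.5248 0.1727 0.085 ] [0.3912 0.1368 0.013 ] 0.1383 15.1
jar [ 0.51627977 -0.06700963  0.11      ]
[0.49884099 0.26713709 0.42045264]
```

Run:
```python
from h import *
c=cal("wrist")
print(c[1].round(3), proj(c,[.49884,.26714,0]))
def P(x,y): return 230+x/4,80+y/3.75
print("as foot z=.0,.005: right gray")
for q in [(213,55),(262,55),(268,178),(220,180)]: print(onz(c,*P(*q),.005).round(4))
print("left gray z 0.005")
for q in [(122,55),(172,55),(185,187),(135,185)]: print(onz(c,*P(*q),.005).round(4))
ct=cal("top")
Q=lambda x,y:(160+x/5,190+y/5)
print("top lip b2",onz(ct,*Q(482,410),.013))
for q in [(275,210),(345,175),(395,225),(318,262)]:print(onz(ct,*Q(*q),.005).round(4),onz(ct,*Q(*q),.085).round(4))
```

```text
[[ 0.589 -0.808 -0.001]
 [-0.774 -0.564  0.289]
 [-0.234 -0.17  -0.957]] [319.87116009 109.71604304]
as foot z=.0,.005: right gray
[0.4864 0.3147 0.005 ]
[0.4955 0.3024 0.005 ]
[0.4638 0.278  0.005 ]
[0.4542 0.2902 0.005 ]
left gray z 0.005
[0.4697 0.3377 0.005 ]
[0.4789 0.3251 0.005 ]
[0.4456 0.298  0.005 ]
[0.4367 0.3113 0.005 ]
top lip b2 [0.36062928 0.23305309 0.013     ]
[0.4723 0.3491 0.005 ] [0.4752 0.3256 0.085 ]
[0.4911 0.3098 0.005 ] [0.4926 0.2894 0.085 ]
[0.4628 0.282  0.005 ] [0.4664 0.2638 0.085 ]
[0.443  0.3252 0.005 ] [0.4482 0.3036 0.085 ]
```

Emit:
drive_tool:
  plan: "0.3 0.75 -0.6 0.3 0.45;0.3 0.75 -1 0 0.45;0.31 0.755 -1 0 0.45;0 0 -1 0 0.45;0 0 -0.4 0 0.45;0 0 0 0 0.45"

```text
time_s: 4.95
tool_pos: [0.4746, 0.3148, 0.1164]
tcp_rot: [0.0, 0.897, -0.442, -0.002]
contact_force: [0.6, 0.0, 0.8]
opening: 0.0469
```

Run:
```python
from h import *
im=robot.camera("wrist"); cv2.imwrite("pics/d_wrist.png",im)
s=robot.sense();print(s["joint_positions"].round(3),s["tool_pos"],s["tcp_rot"],s["opening"])
c=cal("wrist"); print(proj(c,[.4657,.3084,.085]))
```

```text
[0.407 0.179 1.925 0.003 1.037 1.321] [0.47553927 0.31531317 0.1181133 ] [-9.60225308e-04  8.96945075e-01 -4.42140170e-01 -8.24350167e-04] 0.04705255823308651
[316.42464911 253.90018932]
```

View pics/d_wrist.png

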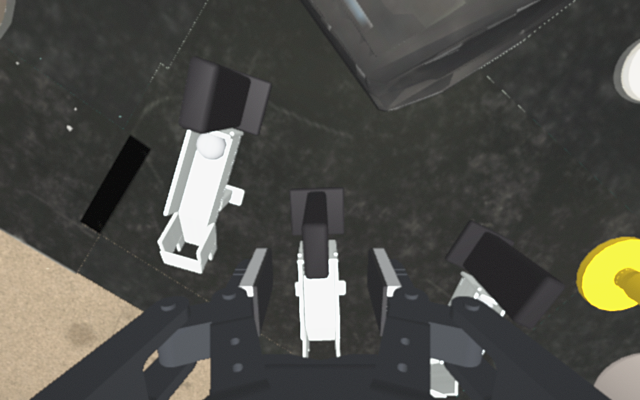

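Run:
```python
from h import *
c=cal("wrist")
for p in [(316,193),(316,277)]: print(onz(c,*p,.085).round(4))
for p in [(291,190),(343,190),(343,235)]: print(onz(c,*p,.005).round(4))
# b1 foot/top
for p in [(250,135),(270,83)]: print('b1foot',onz(c,*p,.005).round(4))
for p in [(203,59),(238,69)]: print('b1',onz(c,*p,.085).round(4))
for X in [(.4657,.3084,.062)]: print(proj(c,X))
```

```text
[0.4964 0.3321 0.085 ]
[0.4528 0.2989 0.085 ]
[0.4685 0.3385 0.005 ]
[0.4952 0.3038 0.005 ]
[0.4634 0.2783 0.005 ]
b1foot [0.4852 0.3912 0.005 ]
b1foot [0.5269 0.4008 0.005 ]
b1 [0.5177 0.4217 0.085 ]
b1 [0.5247 0.4048 0.085 ]
[316.77295931 239.23464604]
```

Emit:
drive_tool:
  plan: "0 0 -1 0 0.5;0 0 -0.85 0 0.6;0 0 0 0 0.79;0 0 0 0 0.79;0 0 0 0 0.79"

```text
time_s: 5.62
tool_pos: [0.4766, 0.3166, 0.0459]
tcp_rot: [-0.002, 0.897, -0.442, 0.0]
contact_force: [0.2, 0.5, 0.2]
opening: 0.0177
```

Emit:
drive_tool:
  plan: "0 0 0 0 0.82;0 0 0 0 0.82;0 0 0 0 0.82"

```text
time_s: 6.0
tool_pos: [0.4764, 0.3166, 0.0457]
tcp_rot: [-0.002, 0.897, -0.442, 0.0]
contact_force: [-1.5, 0.4, 7.4]
opening: 0.016
```

Emit:
drive_tool:
  plan: "0 0 0 0 0.84;0 0 0 0 0.84;0 0 0 0 0.84"

```text
time_s: 6.38
tool_pos: [0.4765, 0.3166, 0.0458]
tcp_rot: [-0.002, 0.897, -0.442, 0.0]
contact_force: [-0.5, 0.6, 7.5]
opening: 0.0151
```

Run:
```python
from h import *
cv2.imwrite("pics/e0_side.png",robot.camera("side")); cv2.imwrite("pics/e0_wrist.png",robot.camera("wrist"))
```

Emit:
drive_tool:
  plan: "0 0 0 0 0.82;0 0 0.1 0 0.82;0 0 0.1 0 0.82;0 0 0.1 0 0.82;0 0 0 0 0.82"

```text
time_s: 7.1
tool_pos: [0.4749, 0.3158, 0.0554]
tcp_rot: [-0.001, 0.897, -0.442, -0.001]
contact_force: [0.1, 0.5, -1.7]
opening: 0.0157
```

Run:
```python
from h import *
a=cv2.imread("pics/e0_side.png"); b=robot.camera("side"); cv2.imwrite("pics/e1_side.png",b)
wa=cv2.imread("pics/e0_wrist.png"); wb=robot.camera("wrist"); cv2.imwrite("pics/e1_wrist.png",wb)
f=lambda x:cv2.resize(x[260:340,310:410],None,fx=4,fy=4,interpolation=cv2.INTER_CUBIC)
g=lambda x:cv2.resize(x[150:400,220:420],None,fx=2,fy=2)
cv2.imwrite("pics/e_s.png",np.hstack([f(a),f(b)]));cv2.imwrite("pics/e_w.png",np.hstack([g(wa),g(wb)]))
```

```text
(no output)
```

View pics/e_s.png

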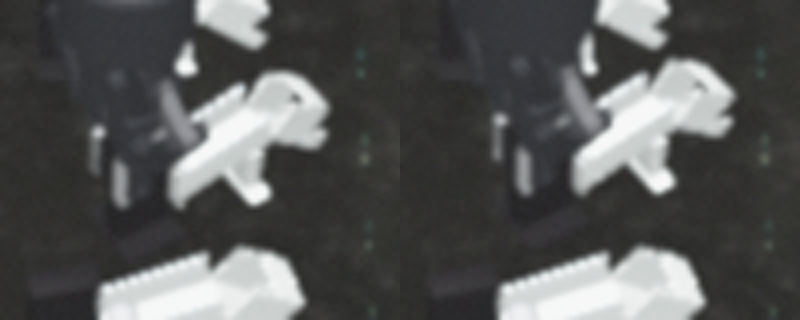

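View pics/e_w.png

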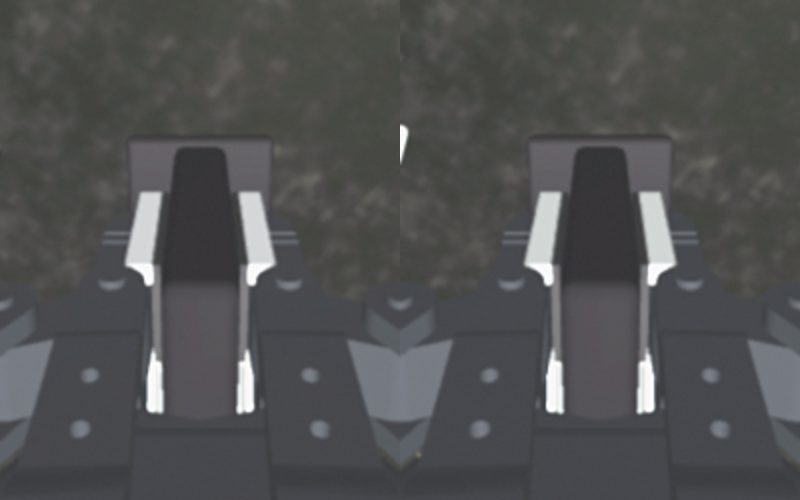

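Emit:
drive_tool:
  plan: "0 0 0 0 0.815;0 0 0 0 0.815;0 0 0 0 0.815"

```text
time_s: 7.58
tool_pos: [0.4747, 0.3158, 0.0551]
tcp_rot: [-0.0, 0.897, -0.442, -0.001]
contact_force: [0.5, 1.0, -1.2]
opening: 0.016
```

```bash
cat >> h.py <<'E'
def snap(tag,ref=None):
    b=robot.camera("side"); cv2.imwrite(f"pics/{tag}_side.png",b)
    wb=robot.camera("wrist"); cv2.imwrite(f"pics/{tag}_wrist.png",wb)
    f=lambda x:cv2.resize(x[260:340,310:410],None,fx=4,fy=4,interpolation=cv2.INTER_CUBIC)
    g=lambda x:cv2.resize(x[160:400,220:420],None,fx=2,fy=2)[:320]
    cv2.imwrite(f"pics/{tag}_x.png",np.hstack([f(b),cv2.convertScaleAbs(g(wb),alpha=1.5)]))
E
python3 - <<'E'
from h import *
snap("f")
E
```

```text
(no output)
```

View pics/f_x.png

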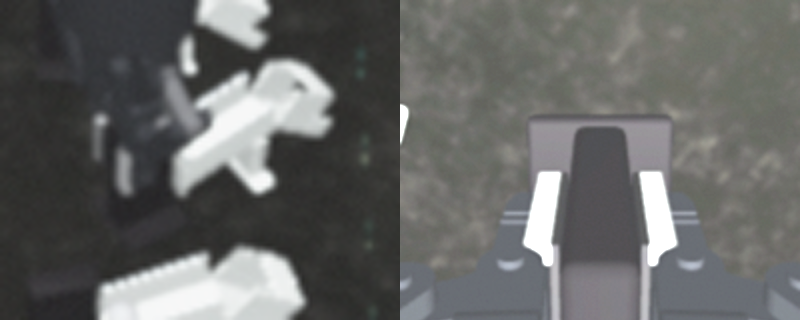

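Emit:
drive_tool:
  plan: "0 0 0 0 0.811;0 0 0 0 0.811;0 0 0 0 0.811"

```text
time_s: 8.05
tool_pos: [0.475, 0.3159, 0.0555]
tcp_rot: [-0.001, 0.897, -0.442, -0.001]
contact_force: [-0.2, 0.2, -0.3]
opening: 0.0159
```

Run:
```python
from h import *
snap("g")
```

View pics/g_x.png

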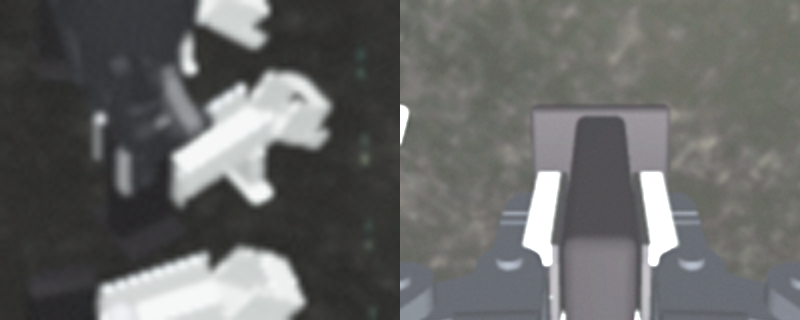

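Emit:
drive_tool:
  plan: "0 0 0 0 0.6;0 0 0 0 0.6;0.2 0.16 0.55 0 0.6;0 0 0 0 0.7;0 0 0 0 1;0 0 0 0 1;0 0 0 0 1;0 0 0 0 1"

```text
time_s: 9.15
tool_pos: [0.4832, 0.3221, 0.0776]
tcp_rot: [-0.001, 0.897, -0.442, -0.001]
contact_force: [0.5, -0.2, 6.0]
opening: 0.0128
```

Run:
```python
from h import *
snap("i")
```

```text
(no output)
```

View pics/i_x.png

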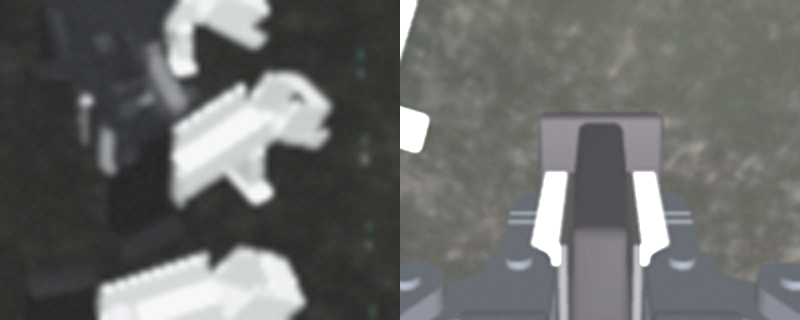

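Emit:
drive_tool:
  plan: "0 0 0.1 0 1;0 0 0.1 0 1;0 0 0.1 0 1;0 0 0 0 1"

```text
time_s: 9.75
tool_pos: [0.4827, 0.3222, 0.0893]
tcp_rot: [-0.001, 0.897, -0.442, -0.001]
contact_force: [0.0, -0.5, -1.8]
opening: 0.0128
```

Run:
```python
from h import *
snap("j")
```

```text
(no output)
```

View pics/j_x.png

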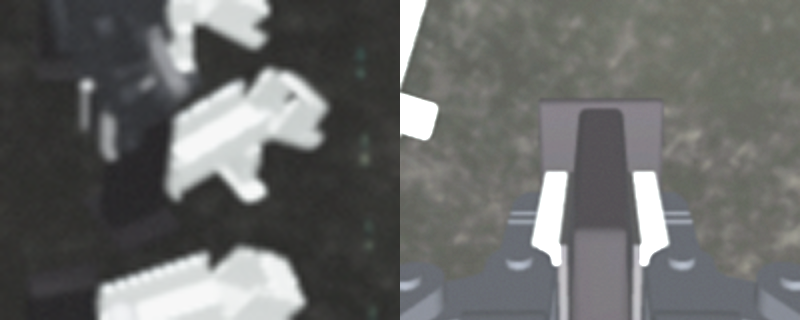

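Emit:
drive_tool:
  plan: "0 0 0 0 1;0 0 0 0 1;0 0 0 0 1;0 0 0 0 1"

```text
time_s: 10.35
tool_pos: [0.4828, 0.3222, 0.0892]
tcp_rot: [-0.001, 0.897, -0.442, -0.001]
contact_force: [0.2, -0.2, -2.1]
opening: 0.0127
```

Run:
```python
from h import *
snap("k")
```

```text
(no output)
```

View pics/k_x.png

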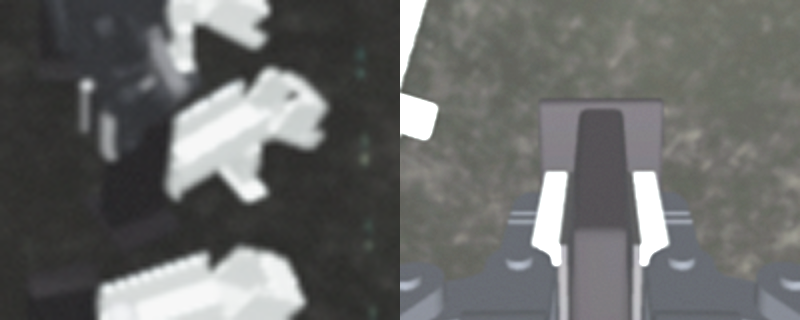

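Emit:
drive_tool:
  plan: "0 0 -0.15 0 1;0 0 -0.15 0 1;0 0 0 0 0.6;0 0 0 0 0.6;-0.08 -0.06 -0.2 0 0.6;0 0 0 0 0.8;0 0 0 0 1;0 0 0 0 1;0 0 0 0 1"

```text
time_s: 11.58
tool_pos: [0.4796, 0.3198, 0.0691]
tcp_rot: [-0.001, 0.897, -0.442, -0.001]
contact_force: [0.5, -0.4, -1.8]
opening: 0.0145
```

Emit:
drive_tool:
  plan: "0 0 0.1 0 1;0 0 0.1 0 1;0 0 0.1 0 1;0 0 0 0 1"

```text
time_s: 12.08
tool_pos: [0.48, 0.32, 0.0819]
tcp_rot: [-0.001, 0.897, -0.442, -0.001]
contact_force: [-0.4, -0.3, -2.0]
opening: 0.0142
```

Run:
```python
from h import *
snap("l")
```

```text
(no output)
```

View pics/l_x.png

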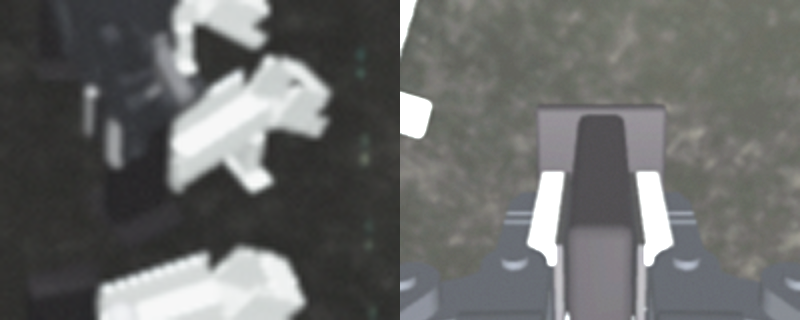

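Emit:
drive_tool:
  plan: "0 0 0 0 0.84;0 0 0 0 0.84;0 0 0 0 0.84"

```text
time_s: 12.55
tool_pos: [0.4795, 0.3197, 0.0811]
tcp_rot: [-0.0, 0.897, -0.442, -0.001]
contact_force: [0.5, 0.0, -1.9]
opening: 0.0143
```

Run:
```python
from h import *
snap("m")
```

```text
(no output)
```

View pics/m_x.png

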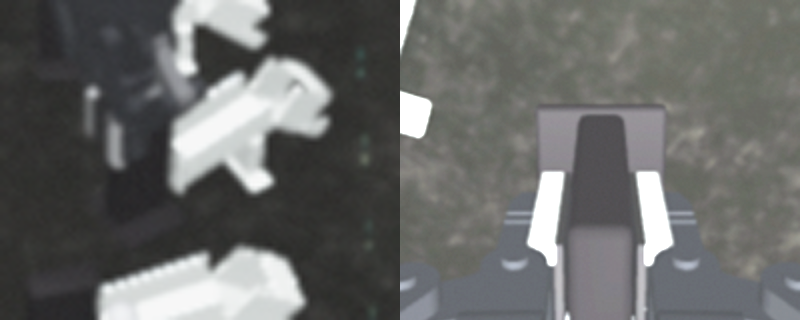

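Emit:
drive_tool:
  plan: "0 0 0 0 0.828;0 0 0 0 0.828;0 0 0 0 0.828"

```text
time_s: 13.02
tool_pos: [0.4796, 0.3198, 0.0812]
tcp_rot: [-0.001, 0.897, -0.442, -0.001]
contact_force: [-0.2, -0.1, -1.5]
opening: 0.0153
```

Run:
```python
from h import *
snap("n")
```

```text
(no output)
```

View pics/n_x.png

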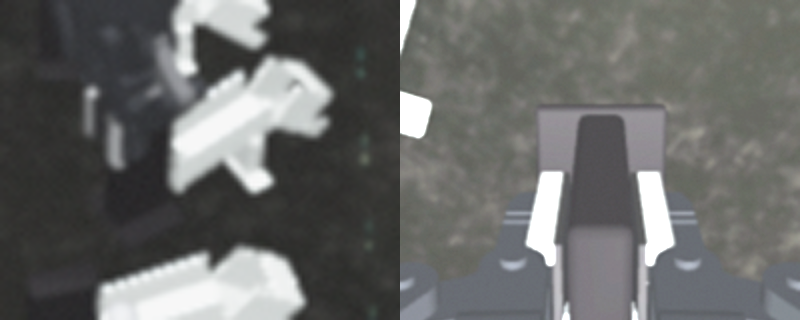

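Emit:
drive_tool:
  plan: "0 0 0 0 0.818;0 0 0 0 0.818;0 0 0 0 0.818"

```text
time_s: 13.5
tool_pos: [0.4796, 0.3198, 0.0812]
tcp_rot: [-0.001, 0.897, -0.442, -0.001]
contact_force: [0.4, -0.1, -2.0]
opening: 0.0155
```

Run:
```python
from h import *
snap("o")
```

```text
(no output)
```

View pics/o_x.png

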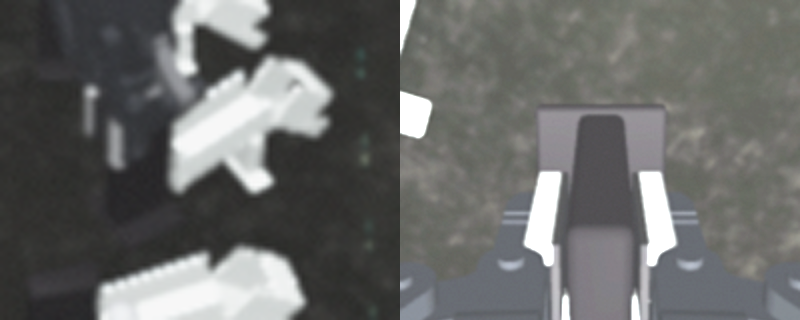

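Emit:
drive_tool:
  plan: "0 0 0 0 0.813;0 0 0 0 0.813;0 0 0 0 0.813"

```text
time_s: 13.98
tool_pos: [0.4796, 0.3198, 0.0813]
tcp_rot: [-0.001, 0.897, -0.442, -0.001]
contact_force: [0.2, -0.3, -1.1]
opening: 0.0156
```

Run:
```python
from h import *
snap("p")
```

```text
(no output)
```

View pics/p_x.png

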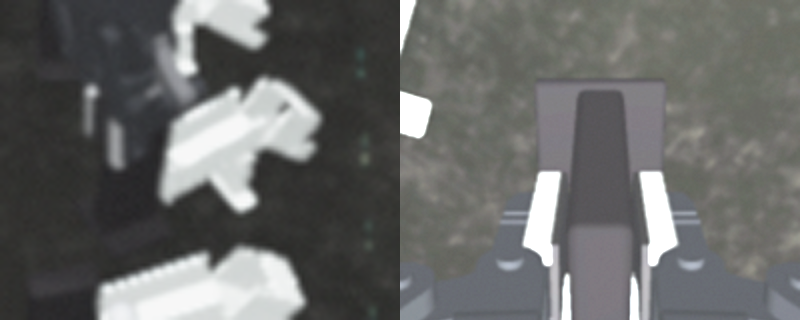

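Emit:
drive_tool:
  plan: "0 0 -0.15 0 0.813;0 0 -0.15 0 0.813;0 0 0 0 0.6;-0.12 -0.09 -0.3 0 0.6;0 0 -0.3 0 0.7;0 0 0 0 0.9;0 0 0 0 0.9;0 0 0 0 0.9"

```text
time_s: 15.08
tool_pos: [0.4749, 0.3163, 0.0453]
tcp_rot: [-0.001, 0.897, -0.442, -0.001]
contact_force: [-0.6, 0.5, -2.5]
opening: 0.0153
```

Emit:
drive_tool:
  plan: "0 0 0.25 0 1;0 0 0.5 0 1;0 0 1 0 1;0 0 1 0 1;0 0 1 0 1;0 0 0 0 1"

```text
time_s: 15.82
tool_pos: [0.4775, 0.3175, 0.2018]
tcp_rot: [-0.005, 0.897, -0.442, 0.003]
contact_force: [0.1, 0.4, -1.1]
opening: 0.0156
```

Run:
```python
from h import *
snap("q")
s=robot.sense(); print(s["tool_pos"],s["joint_positions"].round(2))
```

```text
[0.47474892 0.31619431 0.19605436] [0.41 0.09 1.87 0.   1.18 1.32]
```

View pics/q_side.png

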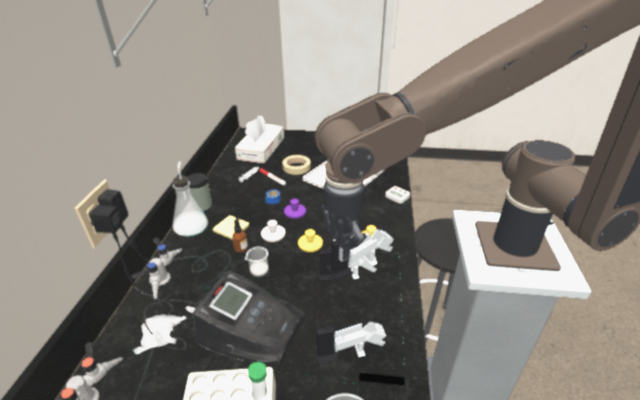

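View pics/q_wrist.png

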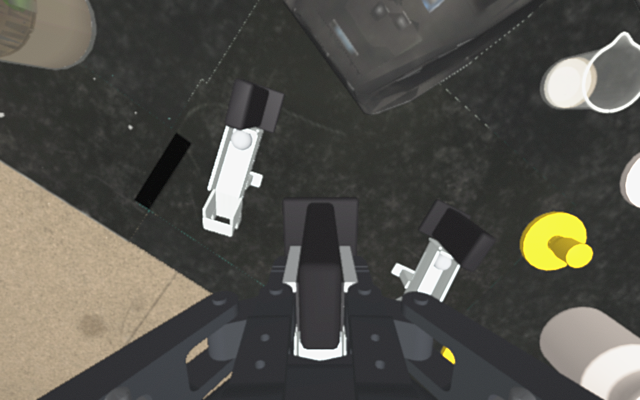

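Emit:
drive_tool:
  plan: "0 -0.4 0.4 0 1;0 -0.8 0 -0.5 1;0.1 -1 0 -0.75 1;0.1 -1 0 -0.75 1;0.1 -1 0 -0.75 1;0.1 -1 0 -0.75 1;0.1 -1 0 -0.75 1;0.1 -1 0 -0.75 1;0.1 -1 0 -0.75 1;0.1 -1 0 -0.75 1;0.1 -1 0 -0.75 1;0.1 -1 0 -0.75 1;0.1 -1 0 -0.75 1;0.1 -1 0 -0.75 1;0.1 -1 0 -0.75 1;0.1 -1 0 -0.75 1;0.1 -1 0 -0.75 1;0 -1 0 -0.75 1;0 -1 0 -0.5 1;0 -0.4 0 -0.5 1"

```text
time_s: 18.42
tool_pos: [0.5331, -0.43, 0.2102]
tcp_rot: [0.001, -0.499, 0.867, 0.002]
contact_force: [0.5, 0.0, -2.0]
opening: 0.0154
```

Emit:
drive_tool:
  plan: "0 -0.05 0 0 1;0 0 0 0 1"

```text
time_s: 18.68
tool_pos: [0.5346, -0.4287, 0.2109]
tcp_rot: [0.001, -0.501, 0.865, 0.002]
contact_force: [0.8, 0.6, -2.2]
opening: 0.0152
```

Run:
```python
from h import *
cv2.imwrite("pics/r_top.png",robot.camera("top")); cv2.imwrite("pics/r_wrist.png",robot.camera("wrist"))
s=robot.sense(); print(s["tool_pos"],s["tcp_rot"],s["joint_positions"].round(2),s["opening"])
```

```text
[ 0.5349621  -0.42845878  0.21123124] [ 0.00116893 -0.50134109  0.86524828  0.00107728] [-0.82  0.32  1.57  0.    1.25  1.27] 0.015113804698283754
```

View pics/r_wrist.png

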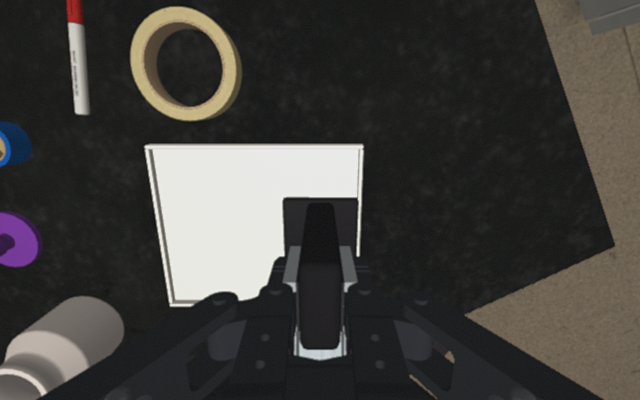

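View pics/r_top.png

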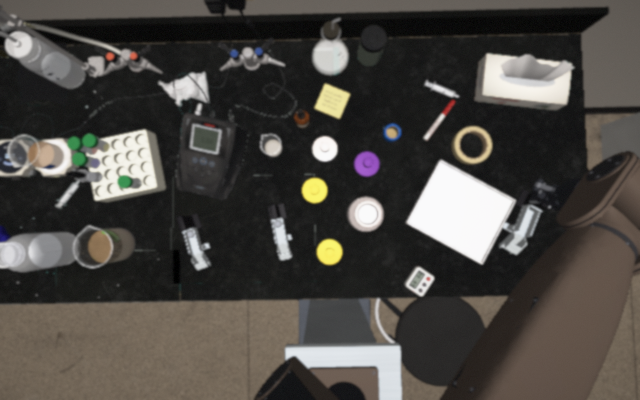

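Run:
```python
from h import *
c=cal("wrist")
a=onz(c,147,146,.014);b=onz(c,363,146,.014);d=onz(c,171,306,.014)
print(a,b,d,np.linalg.norm(a-b),np.linalg.norm(a-d))
ang=np.arctan2(*(a-b)[[1,0]]); print("tray y dir",np.degrees(ang))
ux=np.array([np.sin(ang),-np.cos(ang)]);uy=np.array([np.cos(ang),np.sin(ang)])
cen=(a+b)[:2]/2-.1*ux; print("cen",cen,"ux",ux)
for y in (.07,0,-.07):
    o=cen+y*uy; print(y,o,"grip",o+.049*ux)
print("jar mouth?",onz(c,0,385,.11))
for p in [(283,198),(356,198)]:
  for z in (.165,.17): print(onz(c,*p,z))
```

```text
[ 0.65968306 -0.28700178  0.014     ] [ 0.54439284 -0.48822224  0.014     ] [ 0.48798498 -0.18715529  0.014     ] 0.2319084052056877 0.19861910886497297
tray y dir 60.18924318810363
cen [ 0.51527074 -0.33789832] ux [ 0.86767214 -0.49713687]
0.07 [ 0.55007032 -0.27716127] grip [ 0.59258625 -0.30152098]
0 [ 0.51527074 -0.33789832] grip [ 0.55778667 -0.36225803]
-0.07 [ 0.48047116 -0.39863537] grip [ 0.52298709 -0.42299508]
jar mouth? [ 0.53097397 -0.06410285  0.11      ]
[ 0.56491357 -0.42012353  0.165     ]
[ 0.56581132 -0.4213441   0.17      ]
[ 0.54216089 -0.45985576  0.165     ]
[ 0.54365784 -0.46002996  0.17      ]
```

Emit:
drive_tool:
  plan: "-0.25 0.15 -0.5 0 1;0 0 -1 0 1;0 0 -1 0 1;0 0 -0.8 0 1;0 0 -0.4 0 1;0 0 -0.15 0 1;0 0 -0.15 0 1"

```text
time_s: 19.65
tool_pos: [0.5258, -0.4245, 0.0528]
tcp_rot: [0.001, -0.501, 0.866, -0.001]
contact_force: [-0.7, 0.2, -1.6]
opening: 0.0154
```

Run:
```python
from h import *
cv2.imwrite("pics/s_wrist.png",robot.camera("wrist"))
s=robot.sense(); print(s["tool_pos"],s["contact_force"])
```

```text
[ 0.52531459 -0.42420379  0.05180881] [ 0.01863444 -0.40746401 -2.72913735]
```

View pics/s_wrist.png

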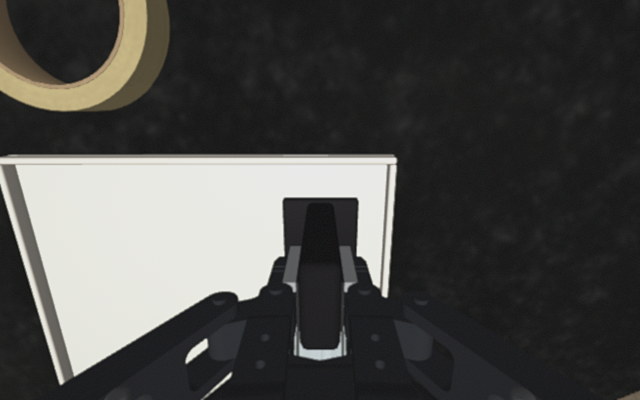

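Boat 2 hangs over the tray floor with its foot at (283–357, 198), inside the rim; lower the last millimetres and release.

Emit:
drive_tool:
  plan: "0 0 -0.04 0 1;0 0 -0.03 0 1;0 0 0 0 0.75;0 0 0 0 0.6;0 0 0 0 0.6;0 0 0.5 0 0.6;0 0 1 0 0.5;0 0 1 0 0.5;0 0 1 0 0.5;-0.5 1 1 0 0.5;0 0 0 0 0.5"

```text
time_s: 21.08
tool_pos: [0.506, -0.3838, 0.2355]
tcp_rot: [0.002, -0.501, 0.865, -0.004]
contact_force: [0.4, -0.7, -0.0]
opening: 0.0426
```

Run:
```python
from h import *
cv2.imwrite("pics/t_wrist.png",robot.camera("wrist"))
s=robot.sense(); print(s["tool_pos"],s["contact_force"])
```

```text
[ 0.50553533 -0.38396516  0.23267721] [ 0.26997391 -0.46200081 -0.35189408]
```

View pics/t_wrist.png

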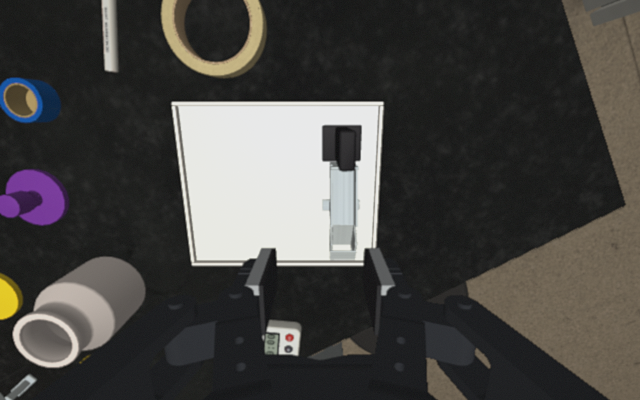

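Emit:
drive_tool:
  plan: "0 1 0 0.6 0.4;0 1 0 0.6 0.4;0 1 0 0.6 0.4;0 1 0 0.6 0.4;0 1 0 0.6 0.4;0 1 0 0.6 0.4;0 1 0 0.6 0.4;0 1 0 0.6 0.4;0 1 0 0.6 0.4;0 1 0 0.6 0.4;0 1 0 0.6 0.4;0 1 0 0.6 0.4;0 1 0 0.6 0.4;0 0.5 -0.5 0.6 0.4;0 0 -0.4 0.6 0.4;0 0 0 0 0.4;0 0 0 0 0.4"

```text
time_s: 23.25
tool_pos: [0.5052, 0.1558, 0.1926]
tcp_rot: [-0.001, 0.793, -0.609, -0.001]
contact_force: [1.2, 1.2, 0.2]
opening: 0.051
```

Run:
```python
from h import *
im=robot.camera("wrist");cv2.imwrite("pics/u_wrist.png",cv2.convertScaleAbs(im,alpha=1.4,beta=15))
s=robot.sense(); print(s["tool_pos"],s["tcp_rot"])
cv2.imwrite("pics/u_z.png",cv2.resize(cv2.convertScaleAbs(im,alpha=1.6,beta=25)[80:230,240:440],None,fx=4,fy=4))
```

```text
[0.50540627 0.15582135 0.193065  ] [-1.06584675e-03  7.93425383e-01 -6.08666159e-01 -7.29420656e-04]
```

View pics/u_wrist.png

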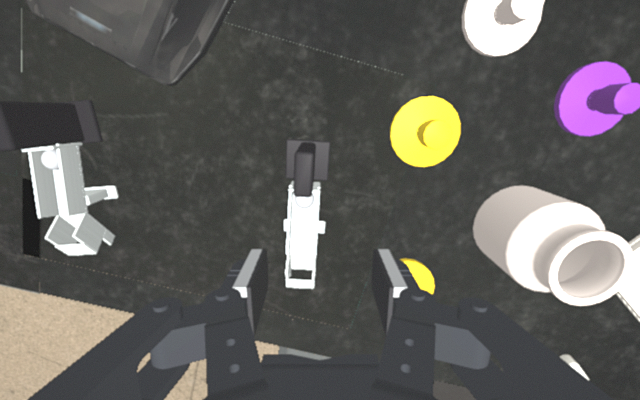

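View pics/u_z.png

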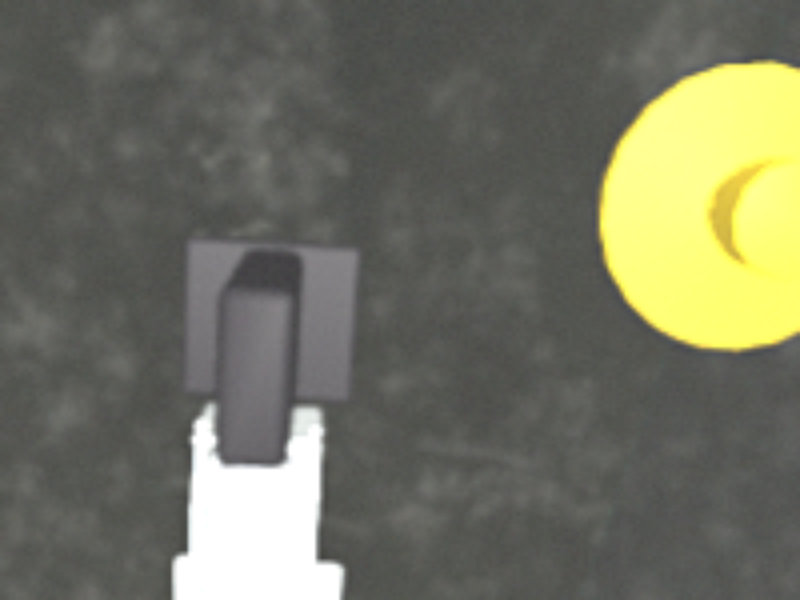

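Run:
```python
from h import *
c=cal("wrist"); P=lambda x,y:(240+x/4,80+y/4)
for z in (.004,.008):
    q=np.array([onz(c,*P(*p),z)[:2] for p in [(188,240),(360,250),(350,400),(185,390)]])
    print(z,np.linalg.norm(q[0]-q[1]),np.linalg.norm(q[3]-q[2]),np.linalg.norm(q[1]-q[2]),q.mean(0), np.degrees(np.arctan2(*(q[0]-q[3]+q[1]-q[2])[::-1])),np.degrees(np.arctan2(*(q[0]-q[1])[::-1]))-90)
for z in (.08,.085):
    q=np.array([onz(c,*P(*p),z)[:2] for p in [(222,290),(300,290),(285,465),(220,465)]])
    print("top",np.linalg.norm(q[0]-q[1]),np.linalg.norm(q[1]-q[2]),q.mean(0),np.degrees(np.arctan2(*(q[0]-q[3]+q[1]-q[2])[::-1])))
print("jar",onz(c,590.5,265.5,.11))
l=onz(c,300,289,.013);print("lip",l)
ct=cal("top");
```

```text
0.004 0.04490368670639906 0.04458884131853931 0.04001507703355518 [0.52438146 0.1725386 ] 11.91188363523527 11.74000107268472
0.008 0.04436394336390896 0.04405288242482109 0.03953409489128027 [0.52501096 0.17254792] 11.911883635235261 11.740001072684763
top 0.01585709881601721 0.03699944761770876 [0.5239076  0.17255188] 11.465715263204975
top 0.015548328309864643 0.03627899185837745 [0.5249366  0.17256672] 11.46571526320496
jar [ 0.51804211 -0.06675223  0.11      ]
lip [0.37727413 0.14376258 0.013     ]
```

Emit:
drive_tool:
  plan: "0.45 0.25 -0.4 -0.64 0.5;0.45 0.26 -0.75 0 0.6;0 0 -1 0 0.6;0 0 -0.7 0 0.6;0 0 -0.3 0 0.6;0 0 0 0 0.6"

```text
time_s: 24.05
tool_pos: [0.5409, 0.1763, 0.0665]
tcp_rot: [-0.001, 0.776, -0.63, -0.001]
contact_force: [0.6, 0.6, 1.1]
opening: 0.034
```

Run:
```python
from h import *
snap("v"); s=robot.sense(); print(s["tool_pos"],s["tcp_rot"])
```

```text
[0.54206434 0.176604   0.06810252] [-1.82956494e-03  7.76436922e-01 -6.30192314e-01 -7.26278899e-05]
```

View pics/v_wrist.png

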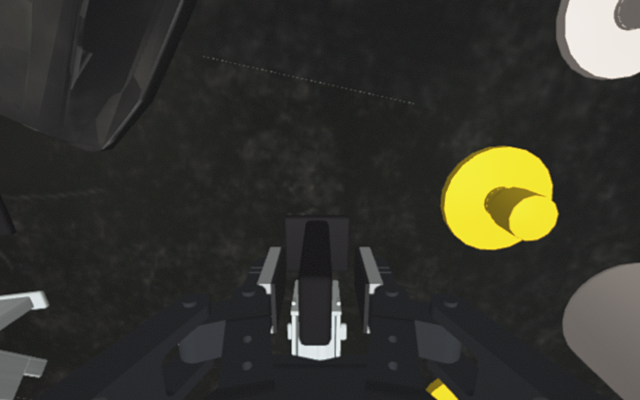

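Emit:
drive_tool:
  plan: "0 0 0 0 0.8;0 0 0 0 1;0 0 0 0 1;0 0 0 0 1;0 0 0 0 1"

```text
time_s: 24.78
tool_pos: [0.542, 0.1769, 0.0681]
tcp_rot: [-0.002, 0.777, -0.63, -0.0]
contact_force: [0.4, 1.1, 5.5]
opening: 0.0147
```

Run:
```python
from h import *
snap("w0")
```

Emit:
drive_tool:
  plan: "0 0 0.1 0 1;0 0 0.1 0 1;0 0 0.1 0 1;0 0 0 0 1;0 0 0 0 1"

```text
time_s: 25.5
tool_pos: [0.5406, 0.1765, 0.0782]
tcp_rot: [-0.001, 0.777, -0.63, -0.001]
contact_force: [0.1, 0.4, -1.9]
opening: 0.0142
```

Run:
```python
from h import *
snap("w1")
a=cv2.imread("pics/w0_wrist.png")[180:400,220:420];b=cv2.imread("pics/w1_wrist.png")[180:400,220:420]
cv2.imwrite("pics/w_c.png",cv2.convertScaleAbs(cv2.resize(np.hstack([a,b]),None,fx=2,fy=2),alpha=1.6,beta=15))
a=cv2.imread("pics/w0_side.png")[220:300,310:410];b=cv2.imread("pics/w1_side.png")[220:300,310:410]
cv2.imwrite("pics/w_s.png",cv2.convertScaleAbs(cv2.resize(np.hstack([a,b]),None,fx=4,fy=4,interpolation=2),alpha=1.2))
```

```text
(no output)
```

View pics/w_c.png

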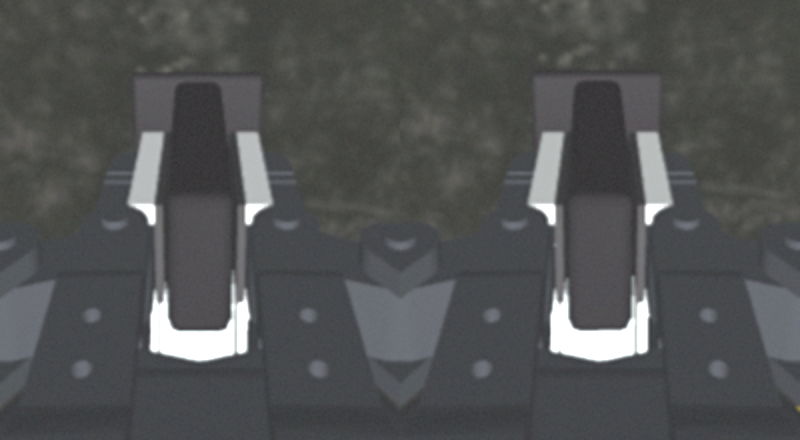

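View pics/w_s.png

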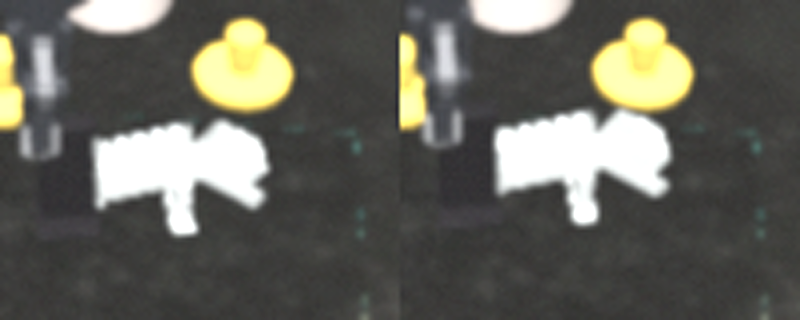

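Emit:
drive_tool:
  plan: "0 0 0.2 0 1;0 0 0.4 0 1;0 0 0.5 0 1;0 0 0.5 0 1;0.1 -0.2 0.5 -0.1 1;0.2 -0.4 0.4 -0.15 1;0.2 -0.5 0.3 -0.2 1;0.2 -0.5 0.2 -0.2 1;0.2 -0.5 0 -0.2 1;0.25 -0.5 0 -0.2 1;0.25 -0.5 0 -0.2 1;0.25 -0.5 0 -0.2 1;0.25 -0.5 0 -0.2 1;0.25 -0.5 0 -0.2 1;0.2 -0.5 0 -0.2 1;0.2 -0.5 0 -0.2 1;0.15 -0.3 0 -0.11 1;0.05 -0.16 0 0 1;0 0 0 0 1;0 0 0 0 1"

```text
time_s: 28.1
tool_pos: [0.6506, -0.0652, 0.1984]
tcp_rot: [-0.001, 0.708, -0.706, -0.001]
contact_force: [-0.2, 0.0, -2.2]
opening: 0.014
```

Run:
```python
from h import *
s=robot.sense(); print(s["tool_pos"],s["tcp_rot"],s["contact_force"],s["opening"])
for n in ("side","top","wrist"):
    im=robot.camera(n); cv2.imwrite(f"pics/x_{n}.png",im)
im=cv2.imread("pics/x_side.png")[130:260,270:430]; cv2.imwrite("pics/x_s.png",cv2.resize(im,None,fx=4,fy=4,interpolation=2))
im=cv2.imread("pics/x_top.png")[140:260,310:440]; cv2.imwrite("pics/x_t.png",cv2.resize(im,None,fx=4,fy=4,interpolation=2))
```

```text
[ 0.65058082 -0.06519001  0.1983615 ] [-0.0009159   0.70786953 -0.70634157 -0.00121709] [-0.20149364  0.03467615 -2.23504157] 0.013952822892188885
```

View pics/x_s.png

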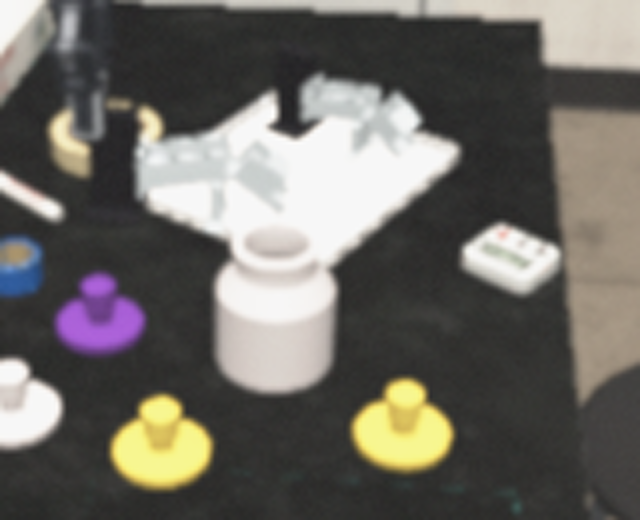

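View pics/x_t.png

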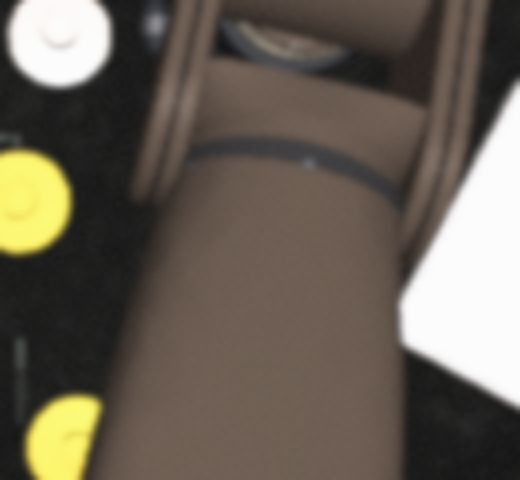

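View pics/x_wrist.png

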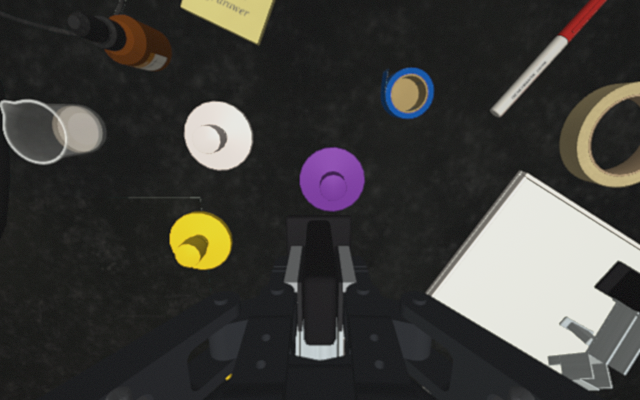

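Run:
```python
from h import *
c=cal("side"); ct=cal("top")
print("mouth side",onz(c,339,190.5,.11), "top old",onz(ct,366.5,213.2,.11), "tri",tri(c,(339,190.5),ct,(366.5,213.2)))
def ony(c,u,v,y):
    o,d=ray(c,u,v); return o+d*(y-o[1])/d[1]
for n,p in [("lip",(285,203)),("trough rear bottom",(138,195)),("rear top block",(95,145)),("frontfoot bottom",(218,215))]:
    print(n,ony(c,270+p[0]/4,130+p[1]/4,-.065))
s=cv2.imread("pics/x_side.png")[160:210,310:370]; cv2.imwrite("pics/x_s2.png",cv2.resize(s,None,fx=12,fy=12,interpolation=2))
a=cv2.imread("pics/a_top.png")[190:235,340:390]; cv2.imwrite("pics/x_t2.png",cv2.resize(a,None,fx=12,fy=12,interpolation=2))
```

```text
mouth side [ 0.51116001 -0.06045142  0.11      ] top old [ 0.51616016 -0.06222972  0.11      ] tri [ 0.51352022 -0.06260116  0.10846023]
lip [ 0.50551835 -0.065       0.14161008]
trough rear bottom [ 0.61427624 -0.065       0.14106171]
rear top block [ 0.64449093 -0.065       0.18160537]
frontfoot bottom [ 0.55488348 -0.065       0.12774021]
```

View pics/x_s2.png

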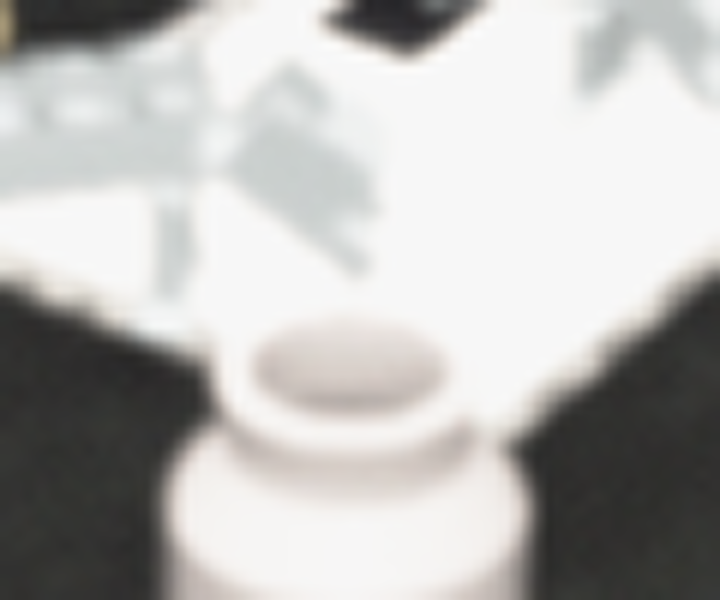

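View pics/x_t2.png

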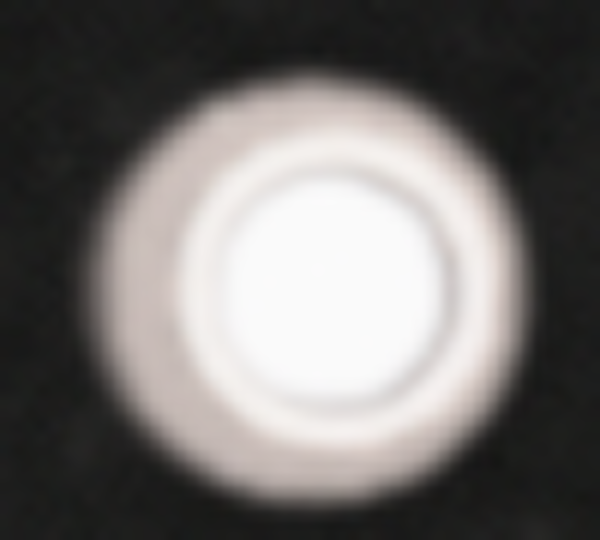

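Emit:
drive_tool:
  plan: "0 0 -0.25 0 1;0 0 -0.3 0 1;0 0 -0.25 0 1;0 0 -0.2 0 1;0 0 -0.05 0 1;0 0 0 0 1"

```text
time_s: 29.0
tool_pos: [0.6509, -0.0659, 0.1564]
tcp_rot: [-0.001, 0.708, -0.707, -0.001]
contact_force: [0.2, -0.2, -1.4]
opening: 0.0143
```

```bash
cat >> h.py <<'E'
def jarview(tag):
    s=robot.sense(); print(s["time_s"],s["tool_pos"].round(4),s["contact_force"].round(2),s["opening"])
    a=robot.camera("side"); b=robot.camera("wrist"); cv2.imwrite(f"pics/{tag}_side.png",a); cv2.imwrite(f"pics/{tag}_wrist.png",b)
    A=cv2.resize(a[140:240,280:380],None,fx=4.5,fy=4.5,interpolation=2); B=cv2.convertScaleAbs(b[150:375,240:400],alpha=1.6,beta=15)
    B=cv2.resize(B,None,fx=2,fy=2); cv2.imwrite(f"pics/{tag}_x.png",np.hstack([A,B]))
E
python3 - <<'E'
from h import *
jarview("y0")
E
```

```text
29.0 [ 0.6509 -0.0659  0.1564] [ 0.19 -0.2  -1.44] 0.014327614928521687
```

View pics/y0_x.png

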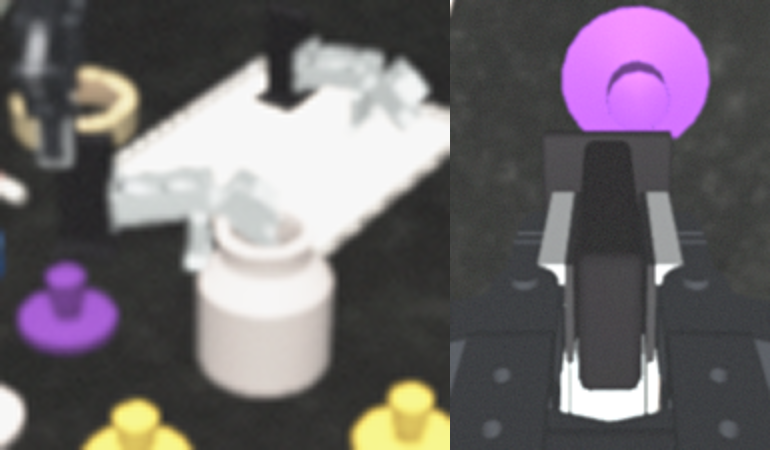

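Emit:
drive_tool:
  plan: "0 0 0 0 0.84;0 0 0 0 0.825;0 0 0 0 0.818;0 0 0 0 0.816;0 0 0 0 0.816"

```text
time_s: 29.72
tool_pos: [0.6508, -0.0658, 0.1564]
tcp_rot: [-0.001, 0.708, -0.707, -0.001]
contact_force: [-0.3, -0.2, -2.5]
opening: 0.0159
```

Run:
```python
from h import *
jarview("y1")
```

```text
29.725 [ 0.6508 -0.0658  0.1564] [-0.29 -0.16 -2.53] 0.015943970506088426
```

View pics/y1_x.png

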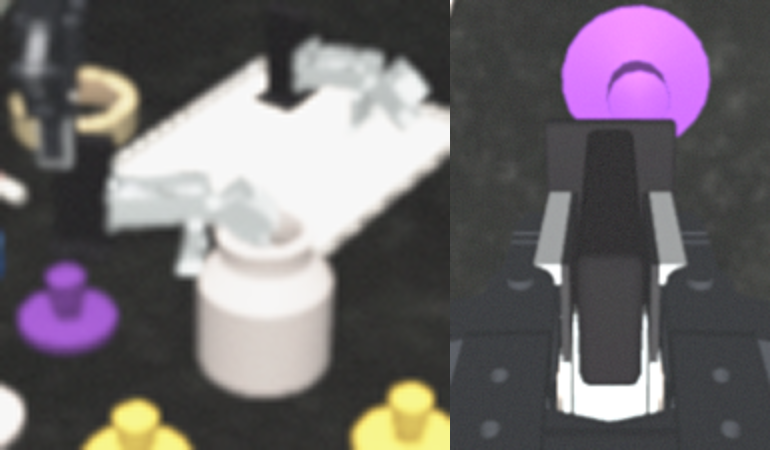

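Emit:
drive_tool:
  plan: "0 0 0 0 0.8145;0 0 0 0 0.8145;0 0 0 0 0.8145"

```text
time_s: 30.2
tool_pos: [0.6508, -0.0658, 0.1564]
tcp_rot: [-0.001, 0.708, -0.707, -0.001]
contact_force: [-0.6, -0.5, -1.7]
opening: 0.0155
```

Run:
```python
from h import *
jarview("y2")
```

```text
30.2 [ 0.6508 -0.0658  0.1564] [-0.64 -0.49 -1.7 ] 0.015540291487855788
```

View pics/y2_x.png

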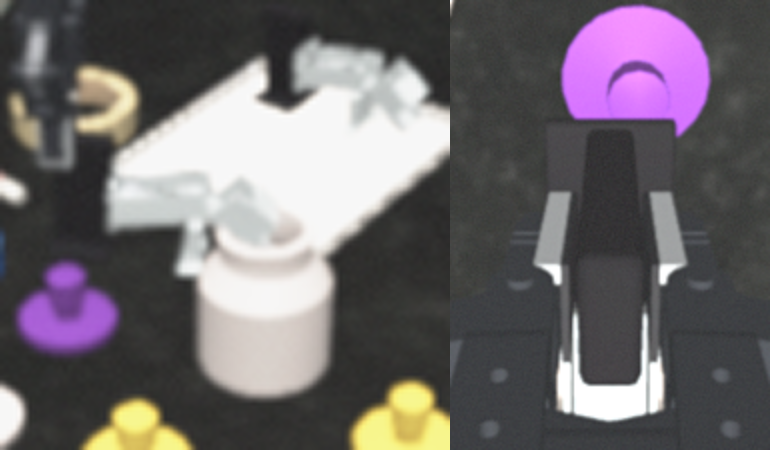

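Emit:
drive_tool:
  plan: "-0.12 0 0.1 0 0.8145;-0.12 0 0.1 0 0.8145;0 0 0 0 0.8145"

```text
time_s: 30.68
tool_pos: [0.641, -0.0658, 0.1652]
tcp_rot: [-0.001, 0.708, -0.707, -0.001]
contact_force: [-0.2, 0.2, -1.4]
opening: 0.0157
```

Run:
```python
from h import *
jarview("y3")
```

```text
30.675 [ 0.641  -0.0658  0.1652] [-0.2   0.25 -1.44] 0.015704440669862034
```

View pics/y3_x.png

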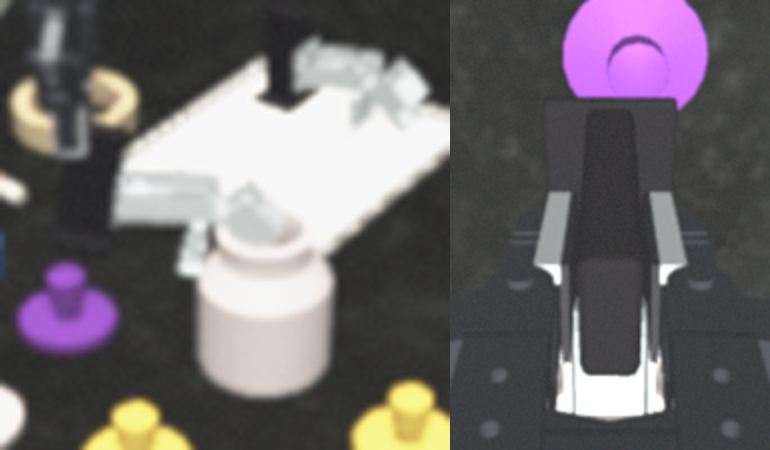

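Emit:
drive_tool:
  plan: "-0.12 0 0.1 0 0.8145;-0.13 0 0.1 0 0.8145;-0.1 0 0.05 0 0.8145;0 0 0 0 0.8145"

```text
time_s: 31.28
tool_pos: [0.6269, -0.0658, 0.1747]
tcp_rot: [-0.001, 0.708, -0.707, -0.001]
contact_force: [0.5, 0.8, -0.4]
opening: 0.0155
```

Run:
```python
from h import *
jarview("y4")
```

```text
31.275 [ 0.6269 -0.0658  0.1747] [ 0.48  0.77 -0.4 ] 0.015521002815914994
```

View pics/y4_x.png

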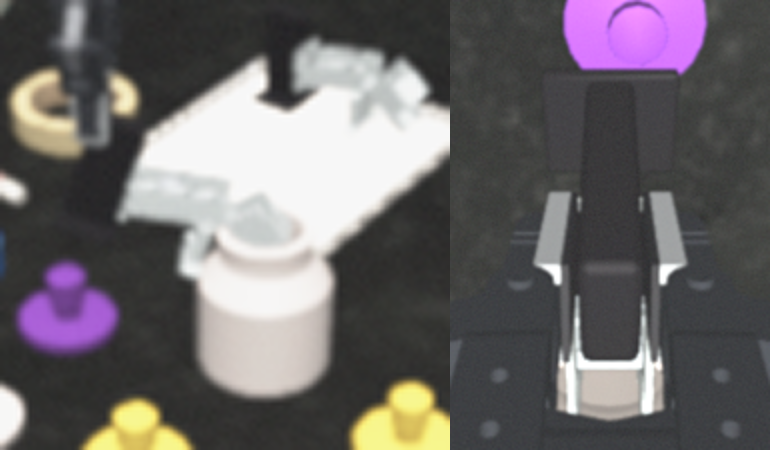

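Emit:
drive_tool:
  plan: "-0.1 0 0.06 0 0.8145;-0.12 0 0.06 0 0.8145;-0.08 0 0.03 0 0.8145;0 0 0 0 0.8145;0 0 0 0 0.8145"

```text
time_s: 32.0
tool_pos: [0.6163, -0.066, 0.1818]
tcp_rot: [-0.002, 0.708, -0.707, 0.0]
contact_force: [4.5, -0.5, 3.2]
opening: 0.0159
```

Run:
```python
from h import *
jarview("y5")
```

```text
32.0 [ 0.6163 -0.066   0.1818] [ 4.5  -0.55  3.16] 0.015942272425267624
```

View pics/y5_x.png

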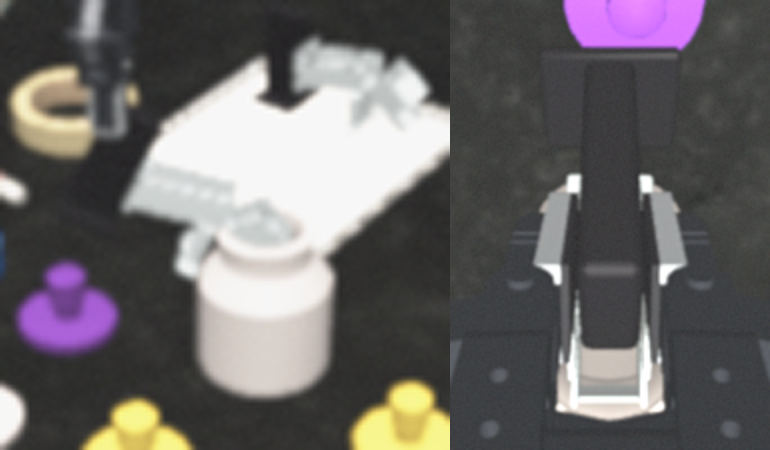

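Emit:
drive_tool:
  plan: "0.1 0 -0.03 0 0.8145;0 0 0 0 0.8145;0 0 0 0 0.8145;0.1 0 -0.06 0 0.8145;0.1 0 -0.06 0 0.8145;0.1 0 -0.05 0 0.8145;0.13 0 -0.1 0 0.8145;0.12 0 -0.1 0 0.8145;0 0 0 0 0.8145"

```text
time_s: 33.22
tool_pos: [0.6412, -0.0657, 0.1636]
tcp_rot: [-0.001, 0.708, -0.707, -0.001]
contact_force: [-1.4, -0.1, -2.5]
opening: 0.0157
```

Run:
```python
from h import *
jarview("y6")
```

```text
33.225 [ 0.6412 -0.0657  0.1636] [-1.39 -0.15 -2.51] 0.015725401963389916
```

View pics/y6_x.png

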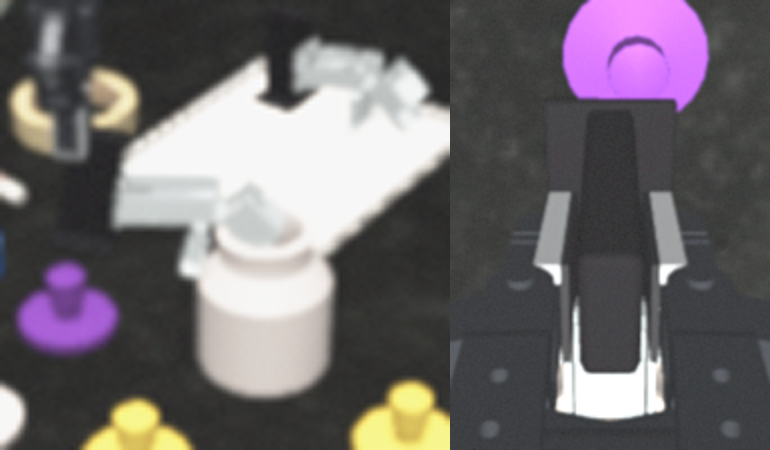

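Emit:
drive_tool:
  plan: "0.12 0 -0.1 0 0.8145;0.12 0 -0.1 0 0.8145;0 0 -0.06 0 0.8145;0 0 -0.06 0 0.8145;0 0 0 0 0.8145"

```text
time_s: 33.95
tool_pos: [0.6508, -0.0658, 0.1515]
tcp_rot: [-0.001, 0.708, -0.707, -0.001]
contact_force: [0.1, 0.4, -1.0]
opening: 0.016
```

Run:
```python
from h import *
jarview("y7")
```

```text
33.95 [ 0.6508 -0.0658  0.1515] [ 0.06  0.37 -0.99] 0.015984955456066763
```

View pics/y7_x.png

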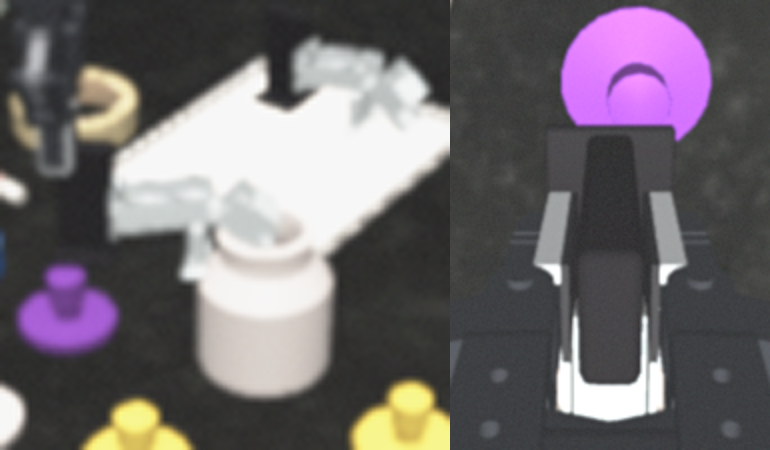

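Emit:
drive_tool:
  plan: "0 0 -0.07 0 0.8145;0 0 0 0 0.9;0 0 0 0 1;0 0 0 0 1;0 0 0.2 0 1;0 0 0.4 0 1;0 0 0.4 0 1;0 0 0.4 0 1;0 0 0 0 1"

```text
time_s: 35.17
tool_pos: [0.6521, -0.0661, 0.2079]
tcp_rot: [-0.002, 0.708, -0.707, 0.001]
contact_force: [0.0, -0.6, -1.8]
opening: 0.0141
```

Run:
```python
from h import *
jarview("y8")
```

```text
35.175 [ 0.6521 -0.0661  0.2079] [ 0.02 -0.59 -1.83] 0.014144512727710867
```

View pics/y8_x.png

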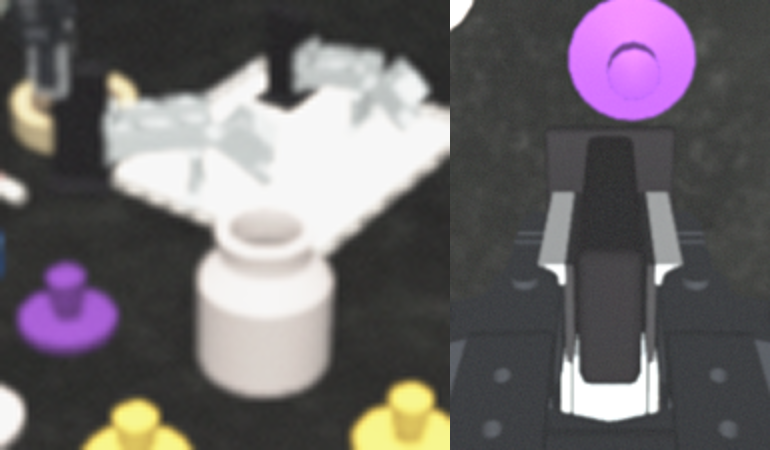

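Emit:
drive_tool:
  plan: "0 -0.3 0 0 1;-0.1 -0.5 0 -0.4 1;-0.18 -0.7 0 -0.55 1;-0.2 -0.7 0 -0.6 1;-0.2 -0.7 0 -0.6 1;-0.2 -0.7 0 -0.6 1;-0.2 -0.7 0 -0.6 1;-0.2 -0.7 0 -0.6 1;-0.2 -0.7 0 -0.6 1;-0.2 -0.7 0 -0.6 1;-0.2 -0.6 0 -0.6 1;-0.2 -0.4 0 -0.5 1;-0.15 -0.2 0 -0.31 1;0 0 0 0 1;0 0 0 0 1"

```text
time_s: 37.15
tool_pos: [0.5619, -0.3691, 0.2049]
tcp_rot: [0.001, -0.48, 0.877, 0.001]
contact_force: [0.2, 0.4, -1.7]
opening: 0.0144
```

Run:
```python
from h import *
s=robot.sense(); print(s["tool_pos"],s["tcp_rot"],s["opening"])
c=cal("wrist"); im=robot.camera("wrist"); cv2.imwrite("pics/z_wrist.png",im)
cv2.imwrite("pics/z_top.png",robot.camera("top"))
np.savez("z_cal.npz",*c)
# foot rear edge
```

```text
[ 0.56188237 -0.36906306  0.20490529] [ 1.30830913e-03 -4.79765969e-01  8.77395188e-01  7.66691727e-04] 0.014405609679749019
```

View pics/z_wrist.png

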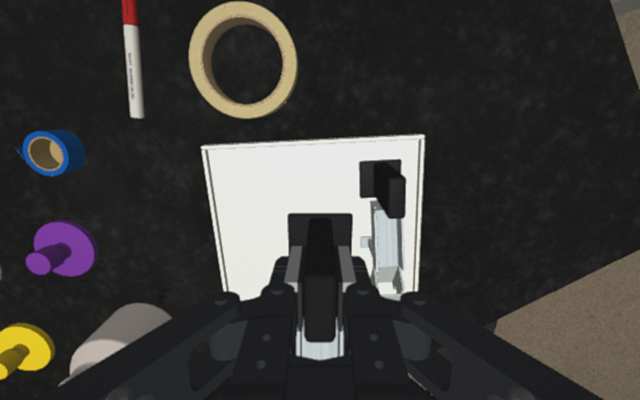

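View pics/z_top.png

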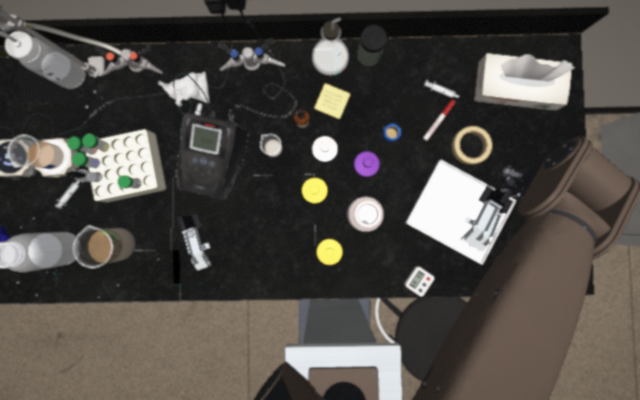

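Run:
```python
from h import *
c=cal("wrist")
for z in (.137,.145):
    l=onz(c,289,214,z);r=onz(c,352,214,z);m=(l+r)/2; a=np.radians(-32.7);ax=np.array([np.cos(a),np.sin(a)])
    g=m[:2]-.0195*ax; print(z,np.linalg.norm(l-r),m,g, np.dot(np.array([.5619,-.3691])-g,ax))
for p in [(361,162),(399,160)]: print("b2 foot rear",onz(c,*p,.012))
im=cv2.imread("pics/z_top.png")[190:235,340:390]; cv2.imwrite("pics/z_t2.png",cv2.resize(im,None,fx=12,fy=12,interpolation=2))
```

```text
0.137 0.044701426688036186 [ 0.5647531 -0.3724037  0.137    ] [ 0.54834364 -0.36186901] 0.015314289810450105
0.145 0.04301119284294395 [ 0.56699669 -0.37382535  0.145     ] [ 0.55058723 -0.36329066] 0.012658258600361908
b2 foot rear [ 0.55582596 -0.4185712   0.012     ]
b2 foot rear [ 0.53570642 -0.45398929  0.012     ]
```

View pics/z_t2.png

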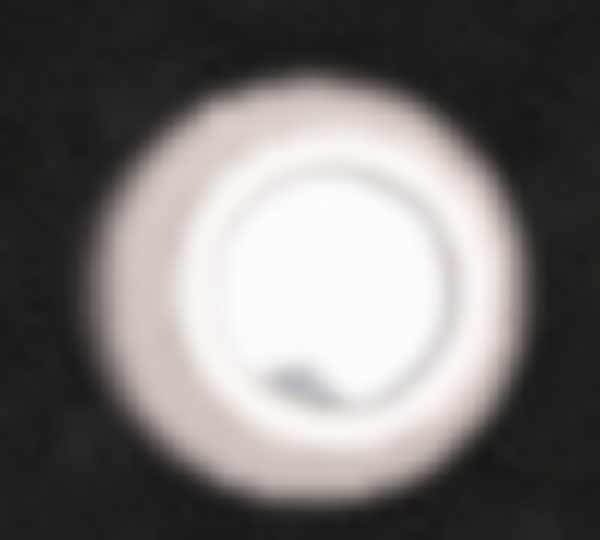

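Emit:
drive_tool:
  plan: "0.2 0 -0.4 0.57 1;0 0 -0.8 0 1;0 0 -0.8 0 1;0 0 -0.7 0 1;0 0 -0.3 0 1;0 0 -0.1 0 1;0 0 -0.1 0 1;0 0 0 0 1"

```text
time_s: 38.25
tool_pos: [0.57, -0.3702, 0.0778]
tcp_rot: [0.001, -0.501, 0.865, -0.0]
contact_force: [0.9, -0.5, -1.5]
opening: 0.014
```

Run:
```python
from h import *
s=robot.sense(); print(s["tool_pos"],s["tcp_rot"],s["contact_force"])
cv2.imwrite("pics/A_wrist.png",robot.camera("wrist")); a=robot.camera("side");cv2.imwrite("pics/A_side.png",cv2.resize(a[120:240,270:420],None,fx=4,fy=4,interpolation=2))
```

```text
[ 0.57004386 -0.37018048  0.07778576] [ 1.35934851e-03 -5.01087983e-01  8.65395277e-01 -5.82237020e-06] [ 0.88730185 -0.49737883 -1.46980934]
```

View pics/A_wrist.png

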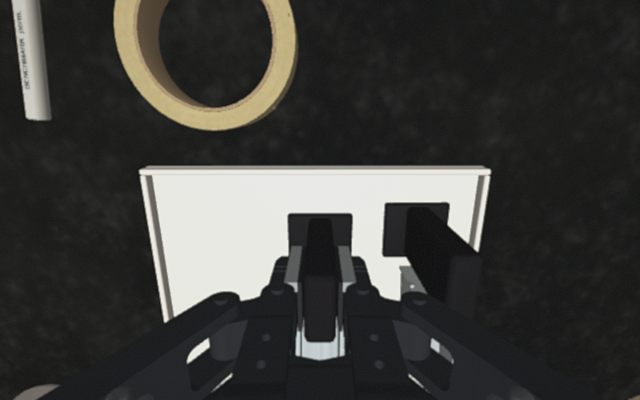

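View pics/A_side.png

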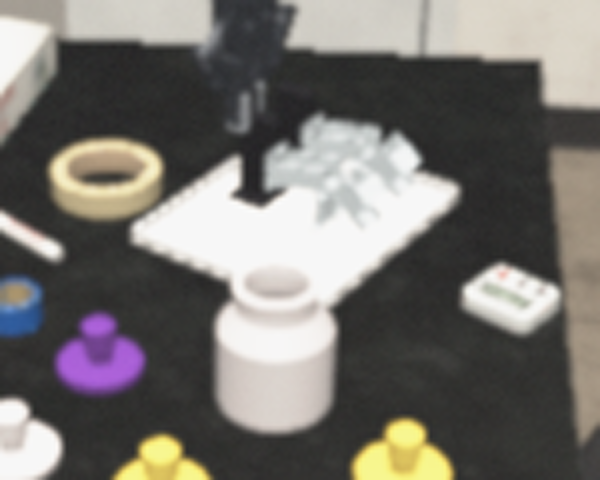

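Emit:
drive_tool:
  plan: "0 0 -0.07 0 1;0 0 -0.05 0 1;0 0 0 0 1"

```text
time_s: 38.72
tool_pos: [0.5705, -0.3705, 0.0736]
tcp_rot: [0.002, -0.501, 0.865, -0.001]
contact_force: [-0.1, -0.3, 4.4]
opening: 0.014
```

Emit:
drive_tool:
  plan: "0 0 -0.03 0 1;0 0 0 0 1"

```text
time_s: 38.98
tool_pos: [0.5706, -0.3705, 0.0736]
tcp_rot: [0.002, -0.501, 0.865, -0.0]
contact_force: [-0.7, 1.3, 8.5]
opening: 0.0143
```

Contact with the tray floor felt; release, retreat, look.

Emit:
drive_tool:
  plan: "0 0 0 0 0.8;0 0 0 0 0.6;0 0 0 0 0.6;0 0 0.5 0 0.6;0 0 1 0 0.5;0 0 1 0 0.5;-0.2 0.8 1 0 0.5;-0.2 1 0.2 0 0.5;0 0 0 0 0.5"

```text
time_s: 40.1
tool_pos: [0.5542, -0.2962, 0.2222]
tcp_rot: [0.002, -0.502, 0.865, -0.001]
contact_force: [0.6, -0.2, -0.0]
opening: 0.0426
```

Run:
```python
from h import *
s=robot.sense(); print(s["tool_pos"],s["tcp_rot"])
cv2.imwrite("pics/B_wrist.png",robot.camera("wrist"))
```

```text
[ 0.55415994 -0.29620633  0.22216193] [ 0.00203433 -0.50212283  0.8647931  -0.00118849]
```

View pics/B_wrist.png

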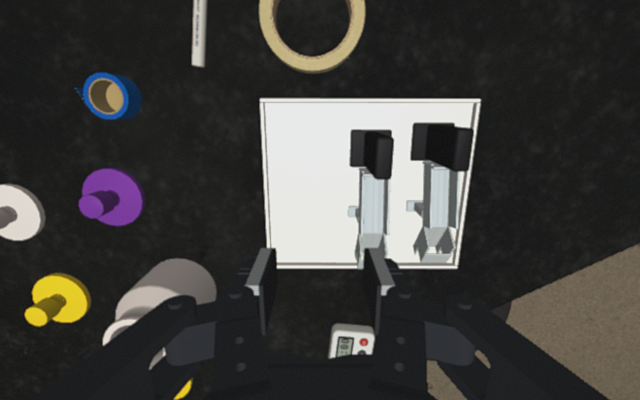

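Emit:
drive_tool:
  plan: "0 0.6 0 0.4 0.5;0 1 0 0.5 0.5;-0.1 1 0 0.5 0.5;-0.1 1 0 0.5 0.5;-0.1 1 0 0.5 0.5;-0.1 1 0 0.5 0.5;-0.1 1 0 0.5 0.5;-0.1 1 0 0.5 0.5;-0.1 1 0 0.5 0.5;-0.1 1 0 0.5 0.5;-0.1 1 0 0.5 0.5;-0.1 1 0 0.5 0.4;-0.1 1 0 0.5 0.4;-0.1 1 0 0.5 0.4;-0.1 1 0 0.5 0.4;-0.1 1 0 0.5 0.4;-0.1 1 0 0.5 0.4;-0.1 0.6 -0.3 0.5 0.4;-0.1 0.2 -0.4 0.16 0.4;0 0 0 0 0.4"

```text
time_s: 42.65
tool_pos: [0.4839, 0.3974, 0.1877]
tcp_rot: [0.002, 0.796, -0.605, -0.002]
contact_force: [0.1, -0.6, 0.2]
opening: 0.0511
```

Run:
```python
from h import *
s=robot.sense(); print(s["tool_pos"],s["tcp_rot"])
im=robot.camera("wrist");cv2.imwrite("pics/C_wrist.png",im)
cv2.imwrite("pics/C_top.png",robot.camera("top"))
cv2.imwrite("pics/C_z.png",cv2.resize(cv2.convertScaleAbs(im,alpha=1.6,beta=25)[80:230,220:420],None,fx=4,fy=4))
```

```text
[0.48387007 0.39742145 0.18773073] [ 0.00196291  0.7958463  -0.60549183 -0.00210937]
```

View pics/C_z.png

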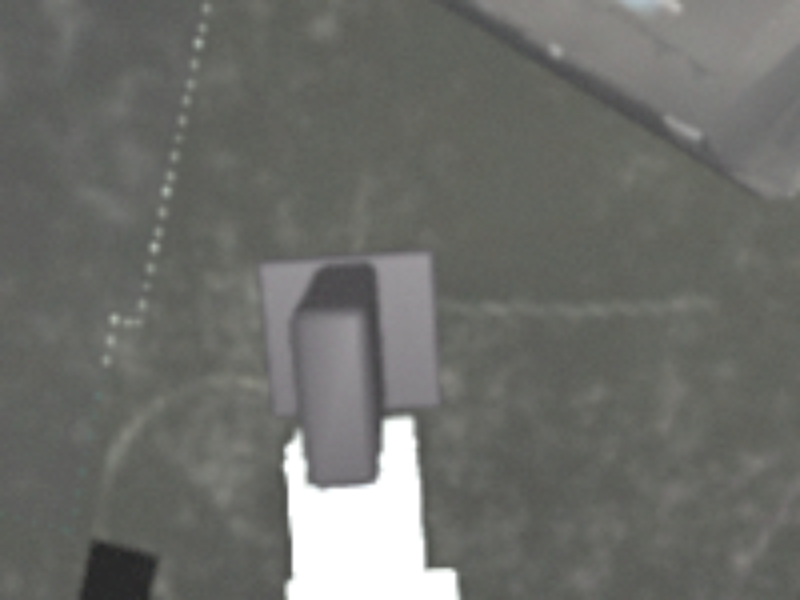

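View pics/C_top.png

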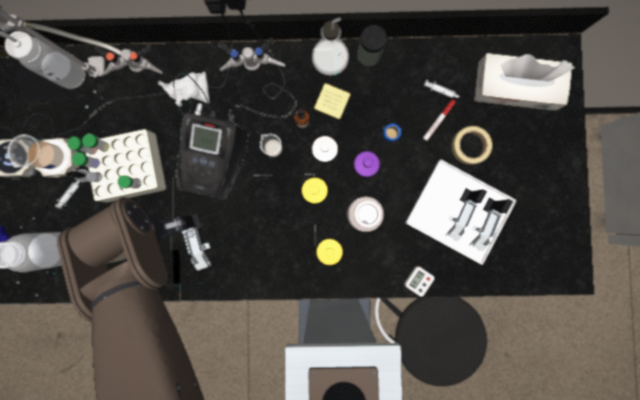

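Run:
```python
from h import *
c=cal("wrist"); P=lambda x,y:(220+x/4,80+y/4)
for z in (.004,.008):
    q=np.array([onz(c,*P(*p),z)[:2] for p in [(260,265),(430,252),(440,402),(275,415)]])
    print(z,np.linalg.norm(q[0]-q[1]),np.linalg.norm(q[1]-q[2]),q.mean(0), np.degrees(np.arctan2(*(q[0]-q[3]+q[1]-q[2])[::-1])),np.degrees(np.arctan2(*(q[0]-q[1])[::-1]))-90)
for z in (.08,.085):
    q=np.array([onz(c,*P(*p),z)[:2] for p in [(293,310),(380,308),(380,480),(310,485)]])
    print("top",np.linalg.norm(q[0]-q[1]),np.linalg.norm(q[1]-q[2]),q.mean(0),np.degrees(np.arctan2(*(q[0]-q[3]+q[1]-q[2])[::-1])))
s=robot.sense(); t=s["tool_pos"]; w,x,y,z=s["tcp_rot"]; print("jaw",2*np.degrees(np.arctan2(y,x)))
im=cv2.imread("pics/C_top.png")[190:235,340:390]; cv2.imwrite("pics/C_t2.png",cv2.resize(im,None,fx=12,fy=12,interpolation=2))
```

```text
0.004 0.04424566246974617 0.039763847067037485 [0.5010254  0.41292663] 19.506526210449795 19.704649696178663
0.008 0.04370900547046833 0.03928155014445604 [0.5017045  0.41295668] 19.5065262104498 19.704649696178677
top 0.017571828661597025 0.03610459487226158 [0.50079945 0.41225619] 17.373779378181606
top 0.017225636587940164 0.03539327877602139 [0.50190698 0.4123182 ] 17.37377937818158
jaw -74.61252180084377
```

View pics/C_t2.png

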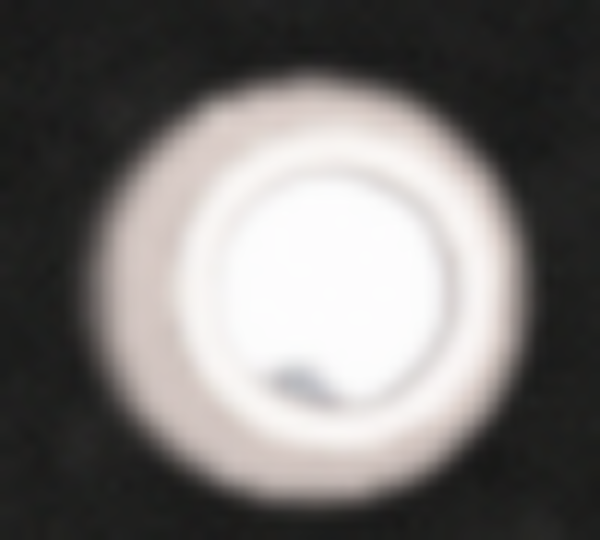

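Emit:
drive_tool:
  plan: "0.4 0.26 -0.4 0.76 0.5;0.415 0.26 -0.7 0 0.6;0 0 -1 0 0.6;0 0 -0.6 0 0.6;0 0 -0.3 0 0.6;0 0 0 0 0.6"

```text
time_s: 43.5
tool_pos: [0.5184, 0.4183, 0.0707]
tcp_rot: [-0.0, 0.815, -0.579, -0.001]
contact_force: [0.6, -0.3, 0.5]
opening: 0.034
```

Run:
```python
from h import *
s=robot.sense(); print(s["tool_pos"],s["tcp_rot"])
b=robot.camera("wrist");cv2.imwrite("pics/D_wrist.png",cv2.convertScaleAbs(cv2.resize(b[150:375,220:420],None,fx=2.5,fy=2.5),alpha=1.6,beta=15))
```

```text
[0.51840553 0.4183483  0.07074247] [-4.48396805e-04  8.15062572e-01 -5.79371509e-01 -1.20672696e-03]
```

View pics/D_wrist.png

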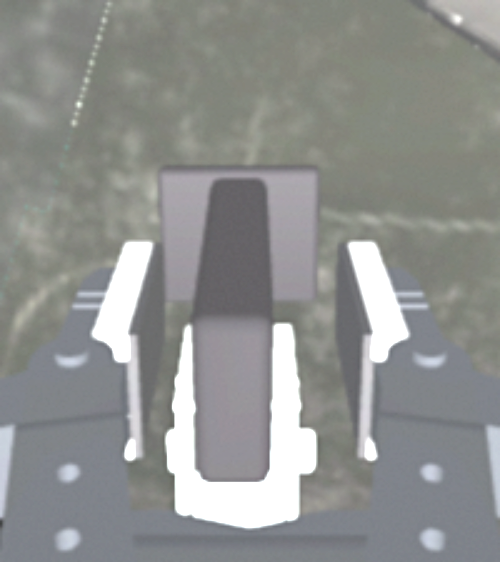

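Emit:
drive_tool:
  plan: "-0.055 0.04 -0.06 0 0.6;0 0 0 0 0.8;0 0 0 0 1;0 0 0 0 1;0 0 0 0 1;0 0 0 0 1"

```text
time_s: 44.3
tool_pos: [0.5165, 0.4212, 0.0696]
tcp_rot: [-0.002, 0.815, -0.579, -0.001]
contact_force: [-0.3, -0.2, 5.6]
opening: 0.0144
```

Run:
```python
from h import *
jarview("E0"); s=robot.sense(); print(s["tool_pos"])
```

```text
44.3 [0.5165 0.4212 0.0696] [-0.3  -0.16  5.56] 0.014351652763924938
[0.51645574 0.42117342 0.06958138]
```

Emit:
drive_tool:
  plan: "0 0 0.1 0 1;0 0 0.1 0 1;0 0 0.1 0 1;0 0 0 0 1;0 0 0 0 1"

```text
time_s: 45.02
tool_pos: [0.5159, 0.4204, 0.0802]
tcp_rot: [-0.001, 0.815, -0.579, -0.001]
contact_force: [-0.2, 0.3, -1.9]
opening: 0.0142
```

Run:
```python
from h import *
jarview("E1")
a=cv2.imread("pics/E0_x.png")[:,450:];b=cv2.imread("pics/E1_x.png")[:,450:];cv2.imwrite("pics/E_c.png",np.hstack([a,b]))
```

```text
45.025 [0.5159 0.4204 0.0802] [-0.16  0.29 -1.94] 0.014198928798830791
```

View pics/E_c.png

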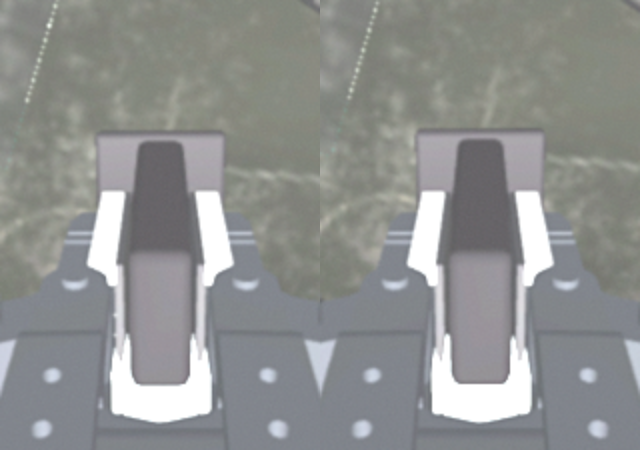

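Emit:
drive_tool:
  plan: "0 0 0.2 0 1;0 0 0.4 0 1;0 0 0.5 0 1;0 -0.2 0.5 0 1;0.05 -0.3 0.5 -0.1 1;0.1 -0.5 0.4 -0.2 1;0.15 -0.6 0.3 -0.2 1;0.17 -0.6 0.15 -0.2 1;0.17 -0.6 0 -0.2 1;0.17 -0.6 0 -0.2 1;0.17 -0.6 0 -0.2 1;0.17 -0.6 0 -0.2 1;0.17 -0.6 0 -0.2 1;0.17 -0.6 0 -0.2 1;0.17 -0.6 0 -0.2 1;0.17 -0.6 0 -0.2 1;0.17 -0.6 0 -0.2 1;0.17 -0.6 0 -0.2 1;0.17 -0.6 0 -0.2 1;0.17 -0.6 0 -0.2 1"

```text
time_s: 47.62
tool_pos: [0.616, 0.0424, 0.1989]
tcp_rot: [-0.001, 0.729, -0.684, -0.001]
contact_force: [0.3, 0.2, -2.8]
opening: 0.0141
```

Emit:
drive_tool:
  plan: "0.17 -0.6 0 -0.2 1;0.17 -0.6 0 -0.2 1;0.17 -0.6 0 -0.2 1;0.17 -0.5 0 -0.2 1;0.13 -0.3 0 -0.1 1;0.12 -0.16 0 -0.04 1;0 0 0 0 1;0 0 0 0 1"

```text
time_s: 48.62
tool_pos: [0.6535, -0.0651, 0.1983]
tcp_rot: [0.001, -0.701, 0.713, 0.001]
contact_force: [-0.2, -0.4, -1.6]
opening: 0.0142
```

Run:
```python
from h import *
jarview("F0"); s=robot.sense(); w,x,y,z=s["tcp_rot"]; print("jaw",2*np.degrees(np.arctan2(y,x)))
im=robot.camera("side"); cv2.imwrite("pics/F_s2.png",cv2.resize(im[160:210,310:370],None,fx=12,fy=12,interpolation=2))
```

```text
48.625 [ 0.6535 -0.0651  0.1983] [-0.24 -0.42 -1.64] 0.014195899731833338
jaw 269.09247240336356
```

View pics/F0_x.png

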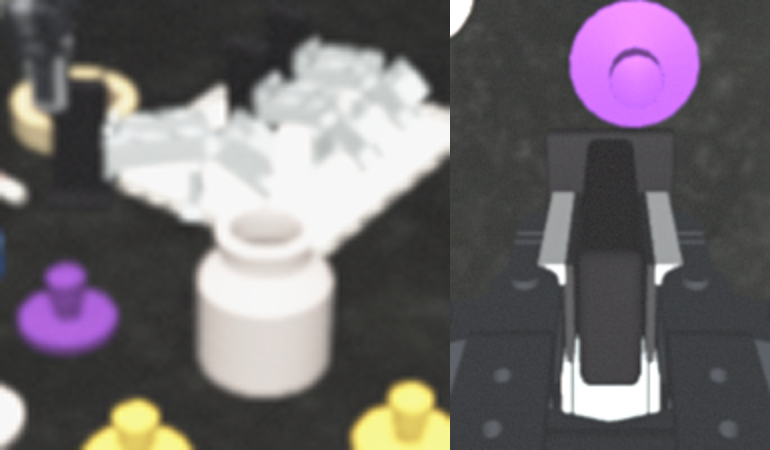

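View pics/F_s2.png

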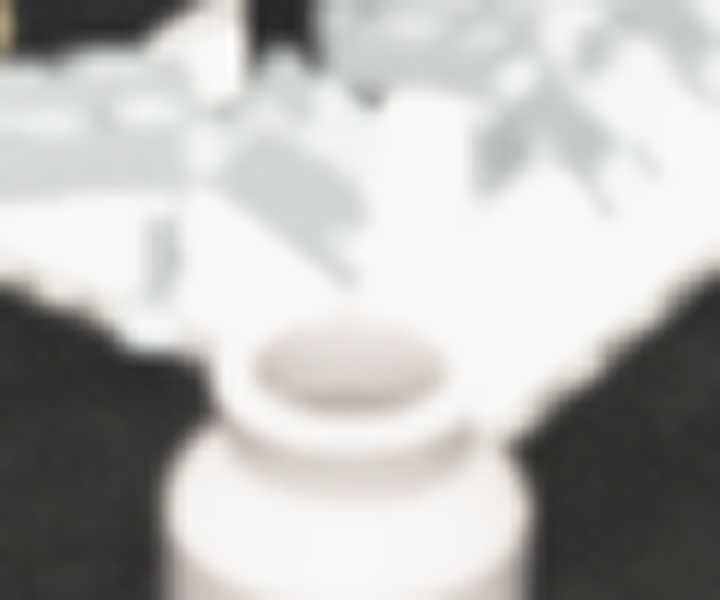

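Emit:
drive_tool:
  plan: "-0.06 -0.02 -0.2 0.18 1;0 0 -0.3 0 1;0 0 -0.25 0 1;0 0 -0.2 0 1;0 0 -0.08 0 1;0 0 0 0 1;0 0 0 0 0.84;0 0 0 0 0.825;0 0 0 0 0.818;0 0 0 0 0.8155;0 0 0 0 0.8145;0 0 0 0 0.8145"

```text
time_s: 50.28
tool_pos: [0.6512, -0.0666, 0.1573]
tcp_rot: [0.001, -0.707, 0.707, 0.001]
contact_force: [0.2, 0.9, -2.3]
opening: 0.0161
```

Run:
```python
from h import *
jarview("F1")
```

```text
50.275 [ 0.6512 -0.0666  0.1573] [ 0.24  0.93 -2.31] 0.01605693666929728
```

View pics/F1_x.png

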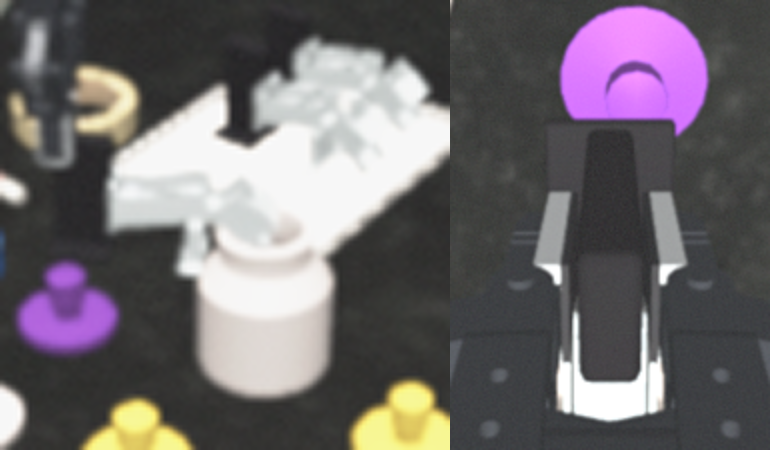

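Same state as before (foot edge at row ~120, a few degrees, spout on the rim). Repeat the tilt.

Emit:
drive_tool:
  plan: "-0.12 0 0.1 0 0.8145;-0.12 0 0.1 0 0.8145;0 0 0 0 0.8145"

```text
time_s: 50.75
tool_pos: [0.6413, -0.0667, 0.1659]
tcp_rot: [0.001, -0.707, 0.708, 0.001]
contact_force: [-0.4, -1.2, -1.9]
opening: 0.0159
```

Run:
```python
from h import *
jarview("F2")
```

```text
50.75 [ 0.6413 -0.0667  0.1659] [-0.4  -1.23 -1.87] 0.01588417006751275
```

View pics/F2_x.png

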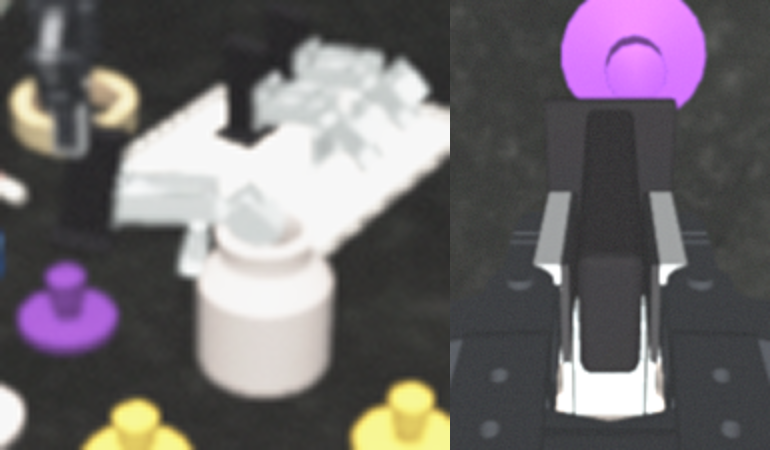

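Emit:
drive_tool:
  plan: "-0.12 0 0.1 0 0.8145;-0.13 0 0.1 0 0.8145;-0.1 0 0.05 0 0.8145;0 0 0 0 0.8145;-0.1 0 0.06 0 0.8145;-0.1 0 0.05 0 0.8145;0 0 0 0 0.8145;0 0 0 0 0.8145"

```text
time_s: 51.85
tool_pos: [0.6203, -0.0668, 0.1804]
tcp_rot: [0.002, -0.707, 0.708, 0.0]
contact_force: [1.3, -0.6, 0.4]
opening: 0.0157
```

Run:
```python
from h import *
jarview("F3")
```

```text
51.85 [ 0.6203 -0.0668  0.1804] [ 1.34 -0.58  0.37] 0.015720394690251525
```

View pics/F3_x.png

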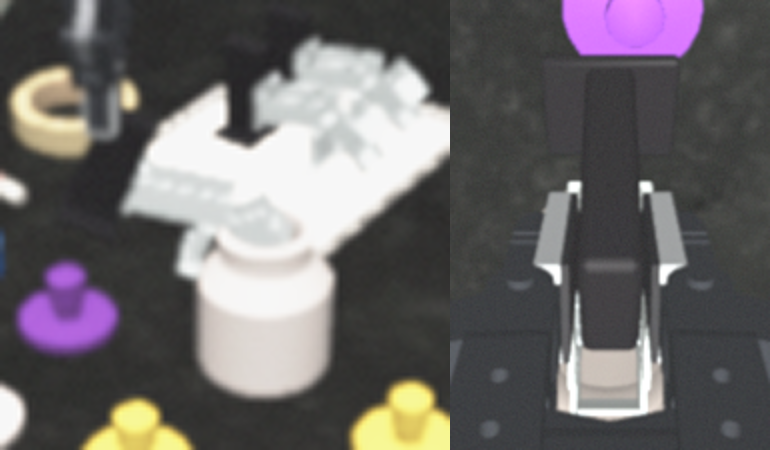

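Emit:
drive_tool:
  plan: "0 0 0 0 0.8145;0 0 0 0 0.8145;0.1 0 -0.05 0 0.8145;0.1 0 -0.06 0 0.8145;0.1 0 -0.05 0 0.8145;0.13 0 -0.1 0 0.8145;0.12 0 -0.1 0 0.8145;0.12 0 -0.1 0 0.8145;0.12 0 -0.1 0 0.8145;0 0 -0.06 0 0.8145;0 0 -0.06 0 0.8145;0 0 -0.07 0 0.8145;0 0 0 0 0.8145"

```text
time_s: 53.58
tool_pos: [0.6512, -0.0667, 0.1496]
tcp_rot: [0.001, -0.707, 0.707, 0.001]
contact_force: [-1.0, -0.5, -0.4]
opening: 0.016
```

Run:
```python
from h import *
jarview("F4")
```

```text
53.575 [ 0.6512 -0.0667  0.1496] [-0.97 -0.49 -0.42] 0.01604829096433164
```

View pics/F4_x.png

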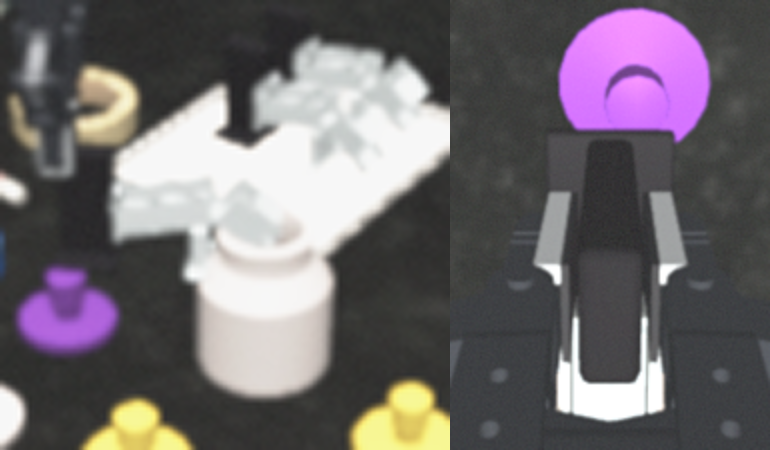

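Emit:
drive_tool:
  plan: "0 0 0 0 0.9;0 0 0 0 1;0 0 0 0 1;0 0 0.2 0 1;0 0 0.4 0 1;0 0 0.4 0 1;0 0 0.4 0 1;0 -0.2 0.05 -0.3 1;-0.1 -0.5 0 -0.5 1;-0.15 -0.6 0 -0.6 1;-0.15 -0.6 0 -0.6 1;-0.15 -0.6 0 -0.6 1;-0.15 -0.6 0 -0.6 1;-0.15 -0.6 0 -0.6 1;-0.1 -0.6 0 -0.6 1;-0.1 -0.6 0 -0.6 1;-0.05 -0.6 0 -0.56 1;-0.05 -0.35 0 -0.4 1;0 -0.2 0 0 1;0 0 0 0 1"

```text
time_s: 56.18
tool_pos: [0.6053, -0.3088, 0.2076]
tcp_rot: [0.001, -0.501, 0.865, 0.001]
contact_force: [0.4, -0.8, -0.4]
opening: 0.0134
```

Run:
```python
from h import *
s=robot.sense(); w,x,y,z=s["tcp_rot"]; print(s["tool_pos"],s["contact_force"],"jaw",2*np.degrees(np.arctan2(y,x)))
im=robot.camera("wrist"); cv2.imwrite("pics/G_wrist.png",im)
im=robot.camera("top"); cv2.imwrite("pics/G_top.png",im); cv2.imwrite("pics/G_t2.png",cv2.resize(im[190:235,340:390],None,fx=12,fy=12,interpolation=2))
```

```text
[ 0.605259   -0.30882325  0.2075513 ] [ 0.43602102 -0.75213686 -0.37422666] jaw 240.12697498822146
```

View pics/G_wrist.png

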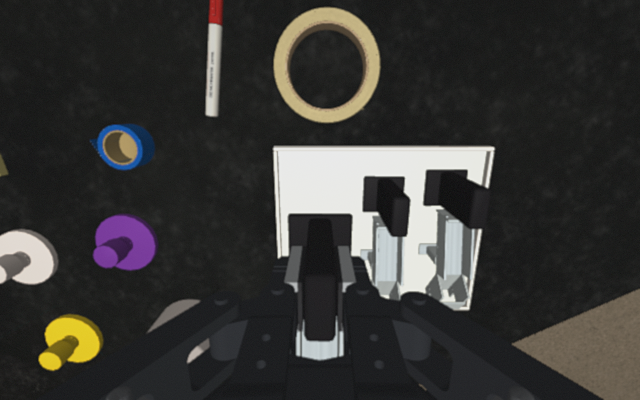

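View pics/G_t2.png

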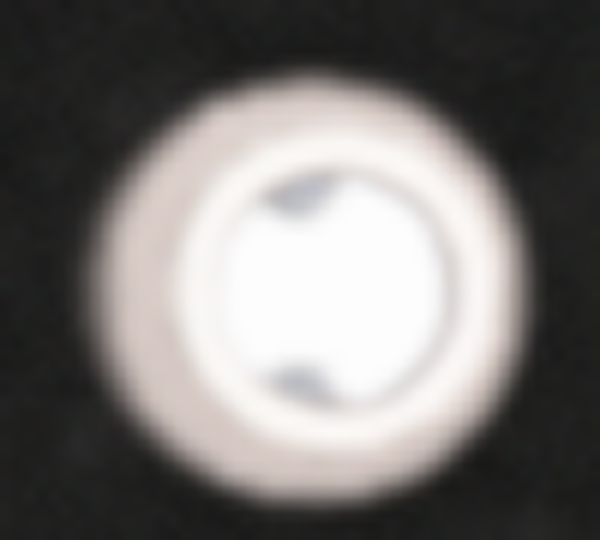

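Emit:
drive_tool:
  plan: "0 0 -0.4 0 1;0 0 -0.8 0 1;0 0 -0.8 0 1;0 0 -0.7 0 1;0 0 -0.35 0 1;0 0 -0.1 0 1;0 0 -0.05 0 1;0 0 0 0 1"

```text
time_s: 57.28
tool_pos: [0.6059, -0.3091, 0.081]
tcp_rot: [0.002, -0.501, 0.865, -0.0]
contact_force: [0.1, -0.6, -1.3]
opening: 0.014
```

Run:
```python
from h import *
s=robot.sense(); print(s["tool_pos"],s["contact_force"])
im=robot.camera("wrist"); cv2.imwrite("pics/H_wrist.png",im)
```

```text
[ 0.6058864  -0.30908747  0.0809611 ] [ 0.12423912 -0.5763703  -1.32729344]
```

View pics/H_wrist.png

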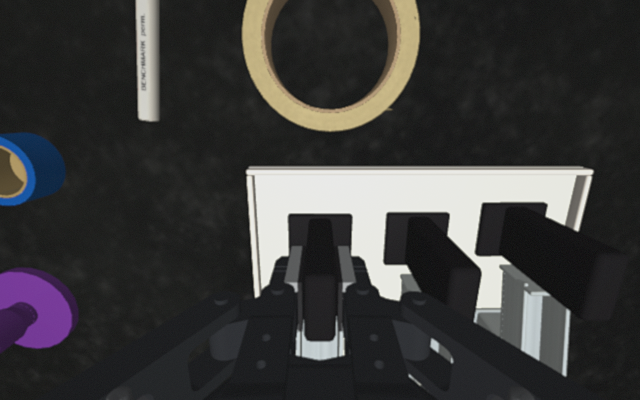

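Emit:
drive_tool:
  plan: "0 0 -0.08 0 1;0 0 -0.05 0 1;0 0 -0.03 0 1;0 0 0 0 1"

```text
time_s: 57.82
tool_pos: [0.6058, -0.3089, 0.0752]
tcp_rot: [0.001, -0.501, 0.865, 0.0]
contact_force: [-2.0, 1.1, 4.8]
opening: 0.0138
```

Emit:
drive_tool:
  plan: "0 0 -0.03 0 1;0 0 0 0 1"

```text
time_s: 58.08
tool_pos: [0.6062, -0.3092, 0.0752]
tcp_rot: [0.002, -0.501, 0.865, -0.0]
contact_force: [-2.4, 2.3, 8.3]
opening: 0.0144
```

Emit:
drive_tool:
  plan: "0 0 0 0 0.8;0 0 0 0 0.6;0 0 0 0 0.6;0 0 0.5 0 0.6;0 0 1 0 0.5;0 0 1 0 0.4;0 0.4 1 0 0.4;0.1 0.8 0.2 0.6 0.4;0.15 1 0 0.6 0.4;0.15 1 0 0.6 0.4;0.15 1 0 0.6 0.4;0.15 1 0 0.6 0.4;0.15 1 0 0.6 0.4;0.15 1 0 0.6 0.4;0.15 0.8 0 0.6 0.4;0.15 0.5 0 0.6 0.4;0.15 0.2 0 0.6 0.4;0 0 0 0.6 0.4;0 0 0 0 0.4;0 0 0 0 0.4"

```text
time_s: 60.58
tool_pos: [0.6633, 0.039, 0.2204]
tcp_rot: [-0.001, 0.726, -0.688, -0.001]
contact_force: [0.4, 0.2, 0.1]
opening: 0.0518
```

Run:
```python
from h import *
s=robot.sense(); w,x,y,z=s["tcp_rot"]; print(s["tool_pos"],"jaw",2*np.degrees(np.arctan2(y,x)))
im=robot.camera("wrist"); cv2.imwrite("pics/I_wrist.png",im)
im=robot.camera("side"); cv2.imwrite("pics/I_side.png",im)
```

```text
[0.66331832 0.03895598 0.22041953] jaw -86.91954677906173
```

View pics/I_wrist.png

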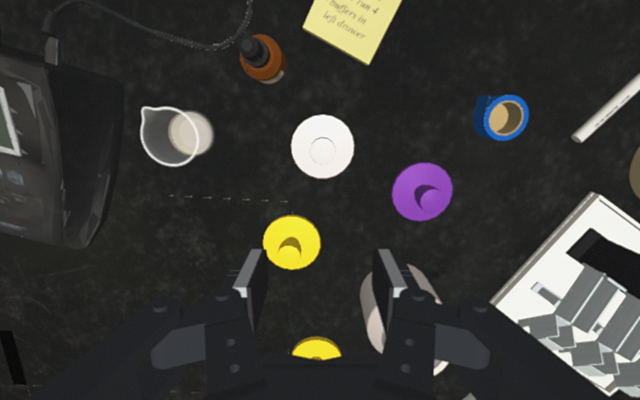

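View pics/I_side.png

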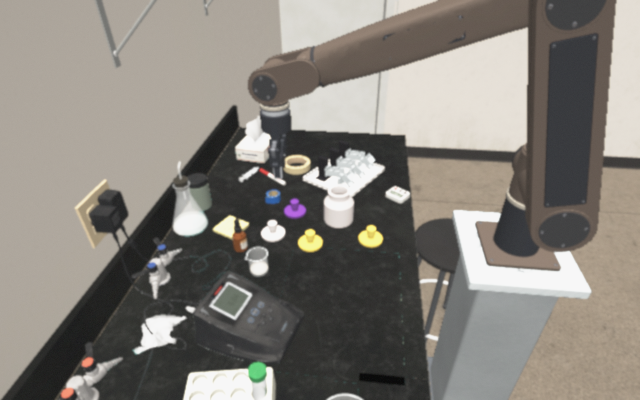

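Run:
```python
from h import *
c=cal("wrist"); im=cv2.imread("pics/I_wrist.png")
r=im[105:190,280:365]; m=(r.min(2)>150).astype(np.uint8)
cs,_=cv2.findContours(m,cv2.RETR_EXTERNAL,cv2.CHAIN_APPROX_NONE); k=max(cs,key=cv2.contourArea)
e=cv2.fitEllipse(k); print(e); u,v=e[0][0]+280,e[0][1]+105
print("disc",onz(c,u,v,.016), "width", e[1])
cv2.imwrite("pics/I_z.png",cv2.resize(cv2.convertScaleAbs(r,alpha=.9),None,fx=7,fy=7,interpolation=2))
print("knob guess",onz(c,322,150,.054))
```

```text
((42.19899368286133, 41.01145935058594), (61.75154495239258, 62.44572067260742), 3.9813179969787598)
disc [0.69972909 0.03682358 0.016     ] width (61.75154495239258, 62.44572067260742)
knob guess [0.69993381 0.03730833 0.054     ]
```

View pics/I_z.png

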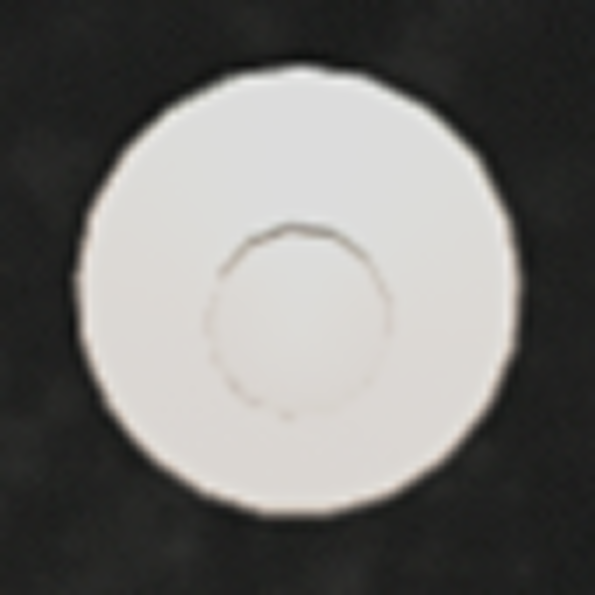

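Emit:
drive_tool:
  plan: "0.45 -0.05 -0.5 0 0.4;0.46 0 -1 0 0.4;0 0 -1 0 0.4;0 0 -1 0 0.4;0 0 -0.8 0 0.4;0 0 -0.4 0 0.4;0 0 -0.1 0 0.4;0 0 0 0 0.4"

```text
time_s: 61.68
tool_pos: [0.7005, 0.0372, 0.0294]
tcp_rot: [-0.002, 0.726, -0.688, -0.0]
contact_force: [0.2, 0.1, 0.4]
opening: 0.0514
```

Run:
```python
from h import *
s=robot.sense(); print(s["tool_pos"],s["contact_force"])
im=robot.camera("wrist"); cv2.imwrite("pics/J_wrist.png",im)
```

```text
[0.70052828 0.03724845 0.02935663] [0.2294517  0.14082233 0.39344715]
```

View pics/J_wrist.png

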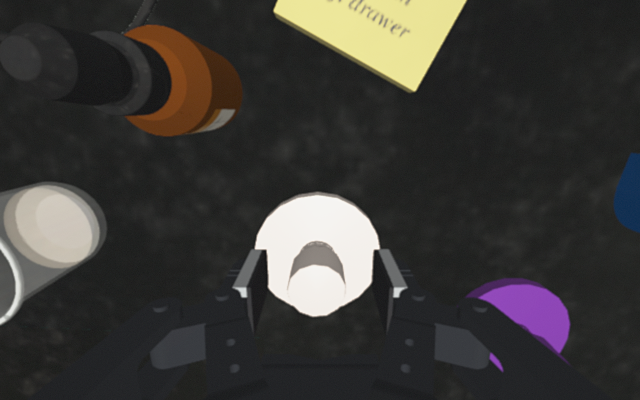

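Emit:
drive_tool:
  plan: "0 0 -0.08 0 0.5;0 0 0 0 0.7;0 0 0 0 0.9;0 0 0 0 0.9;0 0 0 0 0.9"

```text
time_s: 62.35
tool_pos: [0.7001, 0.0375, 0.0257]
tcp_rot: [-0.001, 0.726, -0.687, -0.001]
contact_force: [-0.6, 1.8, 4.1]
opening: 0.0244
```

Emit:
drive_tool:
  plan: "0 0 0.2 0 0.9;0 0 0.4 0 0.9;0 0 0.8 0 0.9;0 0 1 0 0.9;0 0 1 0 0.9;0 0 0.8 0 0.9;0 0 0.3 0 0.9;0 0 0 0 0.9"

```text
time_s: 63.35
tool_pos: [0.6998, 0.0373, 0.2056]
tcp_rot: [-0.001, 0.726, -0.687, -0.0]
contact_force: [-0.4, -1.0, -0.6]
opening: 0.0241
```

Run:
```python
from h import *
s=robot.sense(); print(s["tool_pos"],s["contact_force"],s["opening"])
im=robot.camera("wrist"); cv2.imwrite("pics/K_wrist.png",im)
im=robot.camera("top"); cv2.imwrite("pics/K_top.png",im); cv2.imwrite("pics/K_t2.png",cv2.resize(im[190:235,340:390],None,fx=12,fy=12,interpolation=2))
im=robot.camera("side"); cv2.imwrite("pics/K_side.png",im);
```

```text
[0.69976339 0.03727827 0.20561051] [-0.36194059 -0.99142287 -0.62189996] 0.02406661541113743
```

View pics/K_wrist.png

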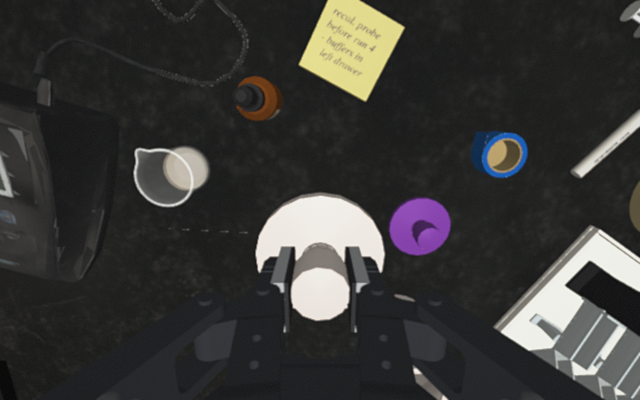

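View pics/K_top.png

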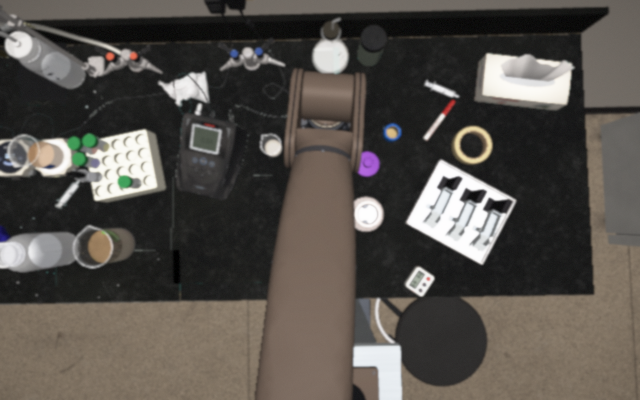

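View pics/K_side.png

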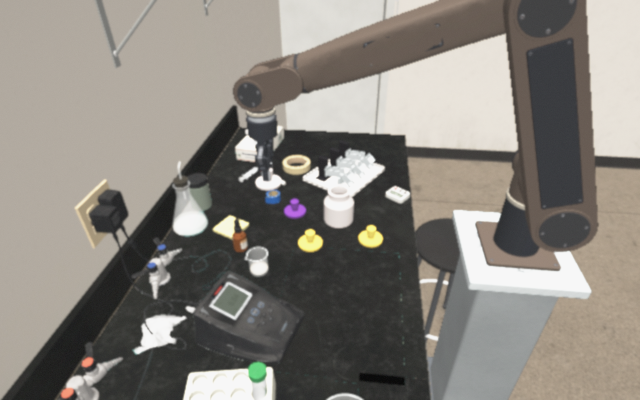

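Emit:
drive_tool:
  plan: "-0.3 -0.1 0.4 0 0.9;-0.6 -0.25 0.35 0 0.9;-0.8 -0.35 0 0 0.9;-0.8 -0.35 0 0 0.9;-0.8 -0.35 0 0 0.9;-0.8 -0.35 0 0 0.9;-0.8 -0.35 0 0 0.9;-0.6 -0.25 0 0 0.9;-0.4 -0.08 0 0 0.9;0 0 0 0 0.9;0 0 0 0 0.9"

```text
time_s: 64.88
tool_pos: [0.4638, -0.0597, 0.2342]
tcp_rot: [-0.001, 0.726, -0.687, -0.001]
contact_force: [0.2, -0.4, -1.9]
opening: 0.0241
```

Run:
```python
from h import *
s=robot.sense(); print(s["tool_pos"],s["contact_force"],s["opening"])
im=robot.camera("wrist"); cv2.imwrite("pics/L_wrist.png",im)
im=robot.camera("side"); cv2.imwrite("pics/L_side.png",im)
```

```text
[ 0.46377866 -0.05968167  0.23422237] [ 0.17586704 -0.42095654 -1.86634711] 0.024106998827387274
```

View pics/L_wrist.png

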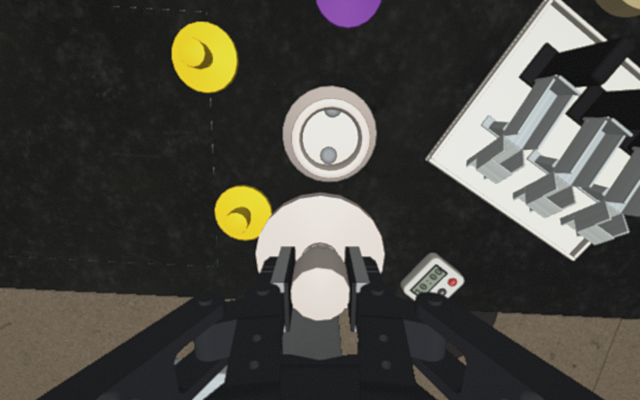

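Run:
```python
from h import *
c=cal("wrist"); im=cv2.imread("pics/L_wrist.png")
r=im[75:195,270:390]; cv2.imwrite("pics/L_z.png",cv2.resize(r,None,fx=5,fy=5,interpolation=2))
g=cv2.GaussianBlur(r.min(2),(3,3),0)
print(onz(c,330,136.5,.11))
# dark gap ring between neck ring and opening: threshold bright ring
m=(g>205).astype(np.uint8); cs,h=cv2.findContours(m,cv2.RETR_CCOMP,cv2.CHAIN_APPROX_NONE)
for k,hh in zip(cs,h[0]):
    if len(k)>60:
        e=cv2.fitEllipse(k); u,v=e[0][0]+270,e[0][1]+75; print(hh[3],len(k),np.round(e[1],1),round(u,1),round(v,1),onz(c,u,v,.11).round(4))
m=(g>90).astype(np.uint8); cs,_=cv2.findContours(m,cv2.RETR_EXTERNAL,cv2.CHAIN_APPROX_NONE);k=max(cs,key=cv2.contourArea)
e=cv2.fitEllipse(k);u,v=e[0][0]+270,e[0][1]+75; print("body",np.round(e[1],1),u,v,onz(c,u,v,.075))
```

```text
[ 0.51719575 -0.06674989  0.11      ]
-1 178 [47.2 54. ] 329.7 136.3 [ 0.5173 -0.0665  0.11  ]
-1 214 [74.5 76.2] 330.3 137.5 [ 0.5164 -0.0671  0.11  ]
1 187 [65.8 66.8] 330.3 138.0 [ 0.516  -0.0671  0.11  ]
body [92.9 95. ] 329.1524658203125 133.32051467895508 [ 0.51738573 -0.06701223  0.075     ]
```

View pics/L_z.png

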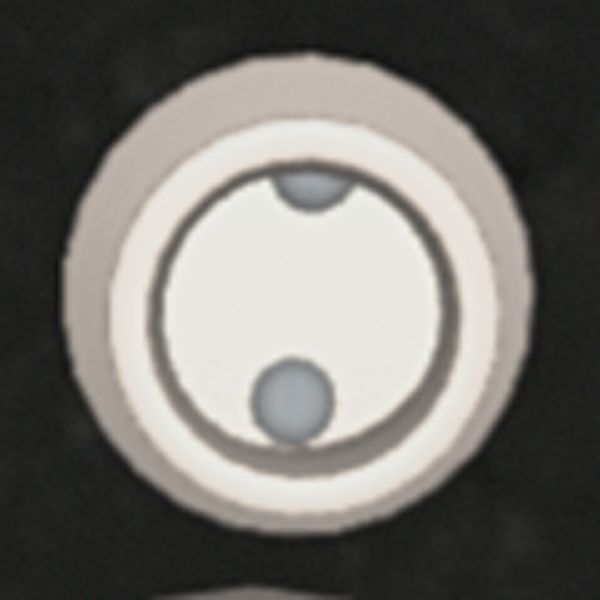

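Run:
```python
from h import *
c=cal("wrist"); s=robot.sense(); T=s["tool_pos"]; a=np.radians(3.1); up=np.array([np.cos(a),np.sin(a),0])
for dz in (-.006,-.008,-.010):
    print(dz,proj(c,T+up*.034+[0,0,dz]),[round(float((onz(c,320,193,T[2]+dz)-T)@up),4)], proj(c,T+[0,0,dz]+.034*np.array([-np.sin(a),np.cos(a),0])),proj(c,T+[0,0,dz]-.034*np.array([-np.sin(a),np.cos(a),0])))
print(T)
```

```text
-0.006 [316.76656034 194.57576574] [0.0348] [251.99115412 257.21254857] [381.75600998 257.39142424]
-0.008 [316.80532829 193.54280174] [0.0343] [252.7726744  255.52006719] [381.04485623 255.69656497]
-0.01 [316.84315998 192.53478419] [0.0338] [253.5364212  253.86607651] [380.3498787 254.0402577]
[ 0.4640297  -0.05965616  0.23450241]
```

Emit:
drive_tool:
  plan: "0.3 -0.03 0 0 0.9;0.5 -0.05 0 0 0.9;0.4 -0.05 -0.4 0 0.9;0.1 0 -0.8 0 0.9;0 0 -0.7 0 0.9;0 0 -0.4 0 0.9;0 0 0 0 0.9;0 0 0 0 0.9"

```text
time_s: 65.97
tool_pos: [0.5167, -0.0653, 0.1441]
tcp_rot: [-0.001, 0.726, -0.687, 0.0]
contact_force: [-0.3, 0.5, -0.6]
opening: 0.0245
```

Run:
```python
from h import *
s=robot.sense(); print(s["tool_pos"],s["contact_force"],s["opening"])
im=robot.camera("side"); cv2.imwrite("pics/M_z.png",cv2.resize(im[160:240,300:380],None,fx=7,fy=7,interpolation=2))
```

```text
[ 0.51665336 -0.06528694  0.14408386] [-0.2680217   0.50890665 -0.62737527] 0.02445950676533864
```

View pics/M_z.png

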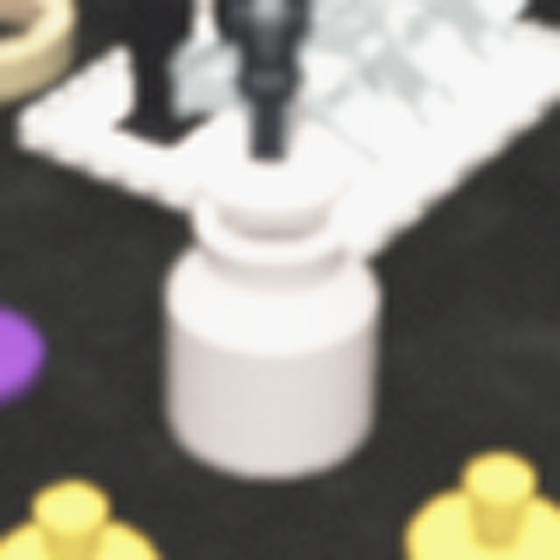

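Lid plug hangs centred over the mouth. Descend in small steps, watching the force.

Emit:
drive_tool:
  plan: "0 0 -0.1 0 0.9;0 0 -0.08 0 0.9;0 0 -0.05 0 0.9;0 0 0 0 0.9"

```text
time_s: 66.53
tool_pos: [0.5154, -0.065, 0.1334]
tcp_rot: [-0.001, 0.726, -0.687, -0.001]
contact_force: [-0.0, 1.1, -1.0]
opening: 0.0243
```

Emit:
drive_tool:
  plan: "0 0 -0.04 0 0.9;0 0 -0.04 0 0.9;0 0 0 0 0.9"

```text
time_s: 66.9
tool_pos: [0.5155, -0.065, 0.1302]
tcp_rot: [-0.001, 0.726, -0.687, -0.001]
contact_force: [0.7, -0.3, -2.1]
opening: 0.0244
```

Emit:
drive_tool:
  plan: "0 0 -0.04 0 0.9;0 0 -0.03 0 0.9;0 0 0 0 0.9"

```text
time_s: 67.28
tool_pos: [0.5155, -0.065, 0.1274]
tcp_rot: [-0.001, 0.726, -0.687, -0.001]
contact_force: [-0.1, 0.4, -1.3]
opening: 0.0242
```

Run:
```python
from h import *
s=robot.sense(); print(s["tool_pos"],s["contact_force"],s["opening"])
im=robot.camera("side"); cv2.imwrite("pics/N_z.png",cv2.resize(im[160:240,300:380],None,fx=7,fy=7,interpolation=2))
```

```text
[ 0.51547584 -0.06497731  0.12744562] [-0.0624768   0.3541427  -1.32830716] 0.024229897429446718
```

View pics/N_z.png

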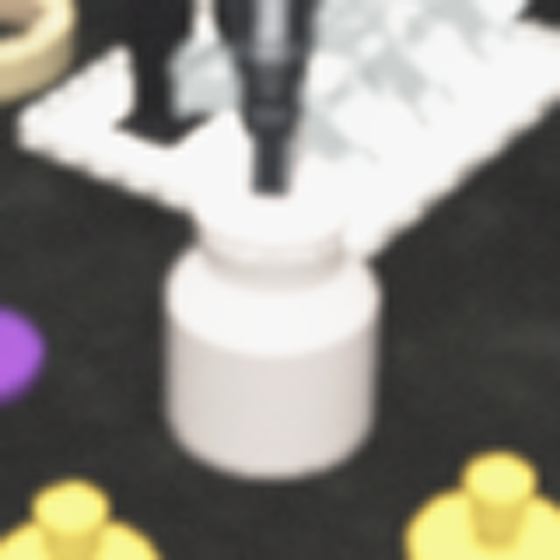

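Emit:
drive_tool:
  plan: "0 0 -0.025 0 0.9;0 0 0 0 0.75;0 0 0 0 0.68;0 0 0 0 0.5;0 0 0 0 0.4;0 0 0 0 0.4;0 0 0.3 0 0.4;0 0 0.8 0 0.4;0 0 1 0 0.4;0 0 1 0 0.4;-0.4 0 0.3 0 0.4;-0.9 0 0 0 0.4;0 0 0 0 0.4;0 0 0 0 0.4"

```text
time_s: 69.08
tool_pos: [0.4641, -0.0651, 0.2634]
tcp_rot: [-0.001, 0.726, -0.688, -0.0]
contact_force: [-0.2, -0.4, 0.4]
opening: 0.0513
```

Run:
```python
from h import *
s=robot.sense(); print(s["tool_pos"],s["contact_force"],s["opening"])
c=cal("wrist");im=robot.camera("wrist"); cv2.imwrite("pics/O_wrist.png",im)
im=robot.camera("side"); cv2.imwrite("pics/O_z.png",cv2.resize(im[130:250,260:420],None,fx=4.5,fy=4.5,interpolation=2))
```

```text
[ 0.46406515 -0.06513747  0.26335452] [-0.18053408 -0.39221476  0.36625927] 0.05125751621087025
```

View pics/O_wrist.png

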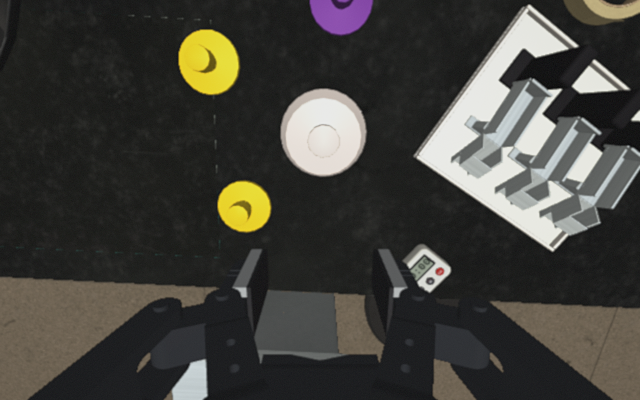

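View pics/O_z.png

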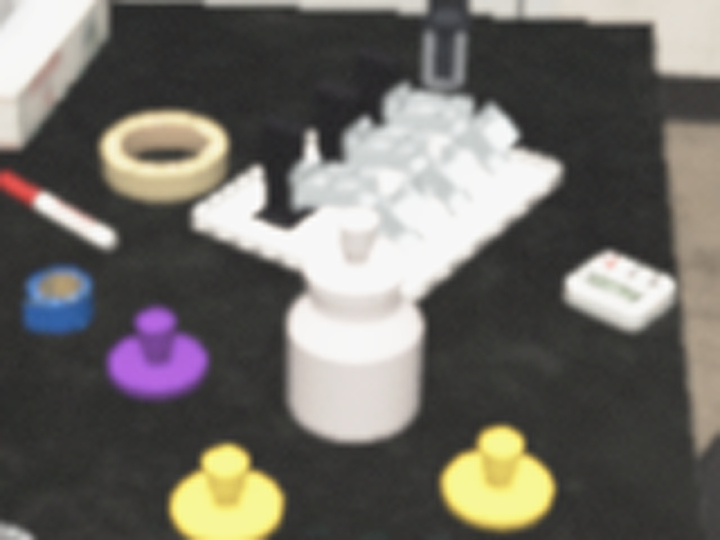

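Run:
```python
from h import *
c=cal("wrist"); im=cv2.imread("pics/O_wrist.png"); r=im[80:185,270:380]; g=r.min(2)
cv2.imwrite("pics/O_l.png",cv2.resize(r,None,fx=5,fy=5,interpolation=2))
top=robot.camera("top"); cv2.imwrite("pics/P_top.png",cv2.resize(top[150:300,300:530],None,fx=3.4,fy=3.4,interpolation=2))
```

```text
(no output)
```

View pics/O_l.png

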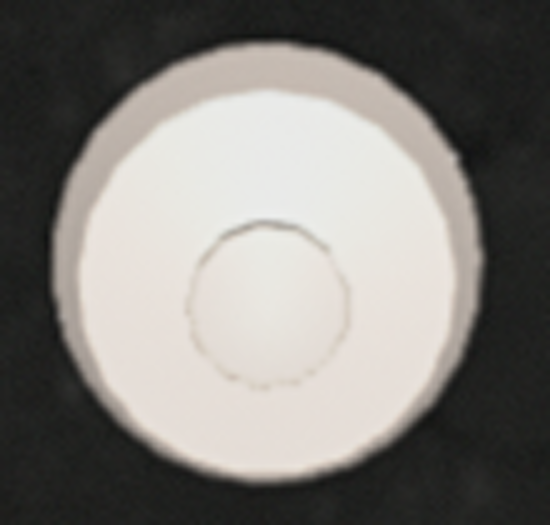

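View pics/P_top.png

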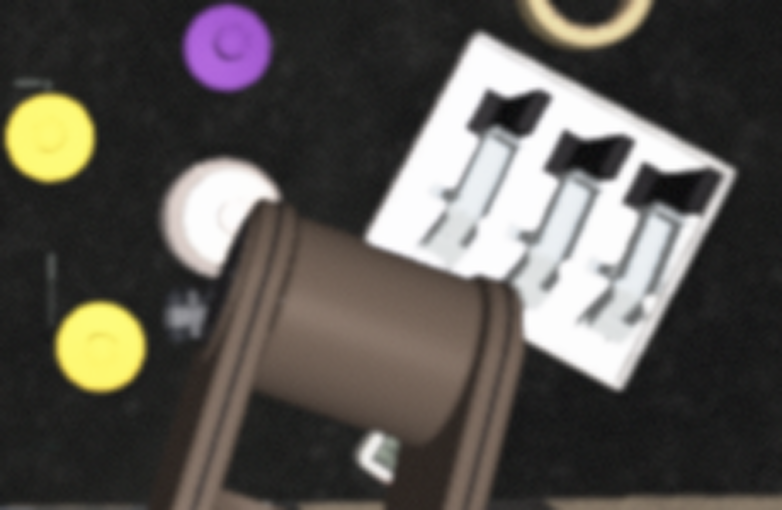

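Run:
```python
from h import *
c=cal("wrist")
print("disc",onz(c,323.4,137,.118),"knob",onz(c,323.8,141,.154),"body",onz(c,323.6,132.4,.075))
ct=cal("top"); cen=np.array([.5153,-.3379]);ux=np.array([.8677,-.4971]);uy=np.array([.4971,.8677])
for n,ps in [("b1",[(485,92),(535,115)]),("b2",[]),]:
    pass
# trough centreline points (rear end of trough, z~.045) in crop
for n,p in [("b1",(507,140)),("b3",(583,180)),("b2",(667,213))]:
    X=onz(ct,300+p[0]/3.4,150+p[1]/3.4,.045)[:2]-cen; print(n,"trough rear tray x,y",(X@ux).round(3),(X@uy).round(3),"origin x≈",(X@ux-.030).round(3))
```

```text
disc [ 0.51513763 -0.0670732   0.118     ] knob [ 0.51490788 -0.0670118   0.154     ] body [ 0.51638548 -0.06767477  0.075     ]
b1 trough rear tray x,y 0.026 0.067 origin x≈ -0.004
b3 trough rear tray x,y 0.027 0.0 origin x≈ -0.003
b2 trough rear tray x,y 0.036 -0.07 origin x≈ 0.006
```

All checks are consistent: the lid is within about 1.5 mm of the jar axis and the boats are centred in their slots. Handing in.

Run:
```python
from h import *
print(robot.hand_in())
```

```text
the job is handed in; nothing more can be done
None
```

The job is handed in at about 69 s of the 192 s allowed. Two boats held a ball; boat 2, the middle one, was found empty and went straight into the tray.

**Tilting:** the drive cannot tilt the tool, so I gripped each loaded boat near the rear top edge of its grip block. With the lip inside the mouth I eased the grip until the boat pivoted about the pads, the spout apparently carried by the rim. Moving forward and up tilted it to about 25°. Reversing the move levelled it before I tightened the grip and lifted the lip out.

**Last checks:**
- **Balls:** both were seen in the jar from the top and wrist cameras before the lid went on.
- **Boats:** all three stand in the tray at about +67, 0 and −70 mm across it, within about 6 mm of centre lengthwise.
- **Lid:** centred within about 1.5 mm of the jar axis. In the side view it looks flush and level.
- **Jar:** never seen to move. The highest force felt at the wrist during pouring was about 5.5 N.
- **Bystanders:** none appeared to have moved.

**Disagreements:**
- The jar-mouth position differed by about 5–7 mm between cameras. I used the wrist camera's value, corrected by about 2 mm sideways, and the plug went in without contact.
- Tilt angles are estimated from pictures, not measured exactly.
- While testing the grip on the empty boat 2, I let it tilt to roughly 10° with its front foot on the worktop. That is under the 15° limit, but it was not level.

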